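# Open the idle lamp bay of a twin-lamp microscope light source

### The job

The lamp that is not in use in this twin-lamp microscope light source is to be changed; the changeover lever leans towards the lamp in use. With the flat-blade tool, pry the idle lamp's snap-fit cover loose at its notch (do not take hold of it with the fingers while it is still clipped on), then lift it off, set it down gently, right way up, in the tray, and lay the tool back down on the bench. Leave the other cover shut, and do not touch the lever or disturb the dish, the bottle and the slide box.

Things in the scene. Friction and masses are not known exactly. Their poses are not given: they have to be found in the camera images.
- housing: the light source, a fixed grey metal box, 160 (x) x 290 (y) x 80 mm high; its flat top is the deck. Origin: centre of its underside; x points from its front (towards the robot) to its rear, y to the left as seen from the robot, z up. On the deck two covered lamp bays, left and right; 35 mm of bare deck lies in front of each cover up to the front edge, the fulcrum for prying. A light outlet stands 24 mm out of the rear
- bay_l (a point): the centre of the left lamp bay at deck height, 10 mm in front of and 80 mm to the left of the housing's centre; axes as the housing's
- bay_r (a point): the centre of the right lamp bay at deck height, 10 mm in front of and 80 mm to the right of the housing's centre; axes as the housing's
- lever: the changeover lever on the deck between the bays, 55 mm behind their centres: an 8 mm steel rod with a black 22 mm ball knob, 63 mm long, on a bright plate. Origin: its pivot, on the deck. It lies at one of two stops, 0.6 rad to the left or right (at the very start it may still be tipping there, 0.5 s). It leans towards the bay whose lamp is in use
- lever_knob (a point): the centre of the lever's ball knob; at the stops 29 mm to the left (+y) or right (-y) of the housing's middle and 43 mm above the deck
- cover_l: black plastic snap-fit lamp cover on the left bay (housing's +y side): a shallow upside-down box, 70 (x) x 54 (y) x 18 mm high outside, walls 2.5 mm, 45 g. Origin: centre of its lower rim, which stands on the deck when home; z up, axes as the housing's. Once pried loose it stays nose up, its front rim 9 mm over the deck, its rear rim on it; then grip its two long sides (54 mm apart) and lift it off
- cover_r: black plastic snap-fit lamp cover on the right bay (housing's -y side): a shallow upside-down box, 70 (x) x 54 (y) x 18 mm high outside, walls 2.5 mm, 45 g. Origin: centre of its lower rim, which stands on the deck when home; z up, axes as the housing's. Once pried loose it stays nose up, its front rim 9 mm over the deck, its rear rim on it; then grip its two long sides (54 mm apart) and lift it off
- notch_l (a point): pry notch of the left cover: opening in the middle of the lower rim of its front (-x) wall, 24 mm wide, 6 mm high from the rim up, open behind for 20 mm. Point: on the outer face, mid-notch, 3 mm above the rim; axes as the cover's. Spring clips hold the cover with about 7 N here; raised some 5 mm, they let go and push it up by themselves to its loose position
- notch_r (a point): pry notch of the right cover: opening in the middle of the lower rim of its front (-x) wall, 24 mm wide, 6 mm high from the rim up, open behind for 20 mm. Point: on the outer face, mid-notch, 3 mm above the rim; axes as the cover's. Spring clips hold the cover with about 7 N here; raised some 5 mm, they let go and push it up by themselves to its loose position
- pry_tool: flat-blade pry tool, 90 g, lying flat: off-white plastic handle 95 x 22 (y) x 18 mm high (x = -75 to +20 mm) and in line with it a flat steel blade (x = +20 to +95 mm), 12 mm wide, 2.2 mm thick, its mid-thickness 9 mm above the underside. Origin: on the underside, mid-width, 20 mm behind the handle's front end, a good place to grip across; x points to the blade tip, z up
- blade_tip (a point): the middle of the blade's tip, 95 mm ahead of the tool's origin, mid-thickness; axes as the tool's. To pry: blade level, 5 to 15 mm into the notch, then handle down about the deck's front edge until the tool has tilted about 0.3 rad
- tray: shallow open steel tray, fixed, 140 (x) x 170 (y) x 18 mm high, walls and floor 3 mm. Origin: centre of its underside; z up
- dish: bystander: round clear lidded culture dish, 63 mm across, 15.5 mm high; origin: centre of its underside
- bottle: bystander: small brown dropper bottle, 34 mm across, 70 mm high; origin: centre of its underside
- slide_box: bystander: paper slide box 35 x 85 x 30 mm high; origin: centre of its underside
Not all that is in view belongs to the job. There is more than one size of the pry_tool; the job needs the middle-sized. What is shaped like the cover_r but turquoise is not meant.

How it is judged:
On the way:
1. the idle lamp's cover has come loose at its notch under the tool: raised over 5 mm there, the blade tip still within 25 mm of the notch, and no finger on the cover (((y of lever_knob in the frame of housing below -0.01 m and z of notch_l in the frame of housing above 0.088 m and distance between blade_tip and notch_l below 0.025 m and contact force between the fingers and cover_l below 0.5 N) or (y of lever_knob in the frame of housing above 0.01 m and z of notch_r in the frame of housing above 0.088 m and distance between blade_tip and notch_r below 0.025 m and contact force between the fingers and cover_r below 0.5 N))), for 0.05 s.
At the end, for the whole second after the job is handed in: The cover of the lamp not in use (the one the lever leans away from) lies flat, right way up, in the tray, its rim within 8 mm of the tray's underside level, at rest; the other cover is home on its bay (less than 2 mm raised); the pry tool lies on the bench (origin below 30 mm), at rest (((y of lever_knob in the frame of housing below -0.01 m and x of cover_l in the frame of tray between -0.065 and 0.065 m and y of cover_l in the frame of tray between -0.08 and 0.08 m and z of cover_l in the frame of tray between 0 and 0.008 m and angle between cover_l's own z axis and vertical below 0.12 rad and linear speed of cover_l below 0.02 m/s and z of notch_r in the frame of housing below 0.085 m and z of cover_r in the frame of housing below 0.0825 m and horizontal distance between cover_r and bay_r below 0.006 m) or (y of lever_knob in the frame of housing above 0.01 m and x of cover_r in the frame of tray between -0.065 and 0.065 m and y of cover_r in the frame of tray between -0.08 and 0.08 m and z of cover_r in the frame of tray between 0 and 0.008 m and angle between cover_r's own z axis and vertical below 0.12 rad and linear speed of cover_r below 0.02 m/s and z of notch_l in the frame of housing below 0.085 m and z of cover_l in the frame of housing below 0.0825 m and horizontal distance between cover_l and bay_l below 0.006 m)) and height (world z) of pry_tool below 0.03 m and linear speed of pry_tool below 0.02 m/s); the robot touches nothing.
It fails at once if the cover of the lamp in use is loosened ((y of lever_knob in the frame of housing above 0.01 m and z of notch_l in the frame of housing above 0.0855 m) or (y of lever_knob in the frame of housing below -0.01 m and z of notch_r in the frame of housing above 0.0855 m)).
It fails at once if the fingers take hold of a cover that is still clipped on ((contact force between the fingers and cover_l above 1.5 N and z of notch_l in the frame of housing between 0.078 and 0.0855 m and horizontal distance between cover_l and bay_l below 0.03 m) or (contact force between the fingers and cover_r above 1.5 N and z of notch_r in the frame of housing between 0.078 and 0.0855 m and horizontal distance between cover_r and bay_r below 0.03 m)).
It fails at once if the changeover lever is touched (contact force between lever and anything else above 1 N).
It fails at once if the cover is dropped or thrown into the tray ((horizontal distance between cover_l and tray below 0.12 m and contact force between the fingers and cover_l below 0.1 N and linear speed of cover_l above 0.6 m/s) or (horizontal distance between cover_r and tray below 0.12 m and contact force between the fingers and cover_r below 0.1 N and linear speed of cover_r above 0.6 m/s)).
It fails at once if the dish, the bottle or the slide box is shifted or knocked over (distance of any of dish, bottle, slide_box from where it was at the start of the episode above 0.03 m or angle between bottle's own z axis and vertical above 0.5 rad).
It also fails if it takes over 72 s, if anything falls off the work surface, if the arm or the gripper's body presses on something with over 40 N, if the wrist force passes 120 N, or if a joint passes its speed limit or range.

### The arm

A 6-joint arm with a two-finger parallel gripper is mounted at the origin on the work surface. World frame = base frame: x ahead of the robot, y to its left, z up, the work surface at z = 0. Lengths are in m, angles in rad, forces in N, time in s.
With the tool pointing down it reaches from about 0.35 to 0.975 m from the base axis. Payload 4.9 kg.
Tool frame: the origin (TCP) lies at the very end of the fingers, on their centre line; the grasp point (between the pads) lies 19 mm behind it; x points along the fingers, y is the direction in which the jaws open and shut, and the axes are right-handed (so a half turn about x gives the same grasp; the last joint's range is limited). The gripper opens to 85 mm and grips with 20 to 120 N. Pads are 22 mm wide; open, the fingers measure 114 mm over their backs; the gripper's body (76 mm by 85 mm) begins 54 mm behind the grasp point. The pads swing forward as they close: fully open they stand 13 mm farther back than shut.
Start: joints at [1.062, 0.053, 1.613, -0, 1.476, -0.119], TCP at [0.237, 0.578, 0.231] pointing down, gripper open.
Joint ranges: [-3.01, 3.01], [-1.01, 2.22], [0.06, 2.58], [-1.02, 4.17], [0.09, 2.62], [-3.14, 3.14]. Speed limits (rad/s): [2.57, 2.57, 3.14, 3.14, 3.14, 3.14].

### API

Orientations are given as a rotation vector (axis times angle).
In Python, from station import ctrl gives the robot as it stands. The module is installed in compiled form; this text tells all that it offers.
- The arm moves only by the shell command python3 -m handwheel 'ROWS' [FORCE]. ROWS is JSON, one flat list of numbers, 7 for each row, row after row: the opening, from 0 (shut) to 1 (fully open), then the shift along the tool's x, y, z in m, then the turn, a rotation vector about the tool's x, y, z in degrees. A call has 1 to 12 rows; each row is the pose to reach, as a shift and turn from the pose commanded when the call began, along the tool's axes at that moment; what a row does not reach only later rows make up. A row lasts 1/12 s, in which the tool goes at most 41.7 mm and 7.16 degrees, less where a joint would pass 70% of its speed; a pose out of reach is approached as far as the arm can. A call with a gripper value outside its range is refused whole. The fingers move at their own pace and stop on an object; FORCE is the grip in N (left out, the last holds). Time passes only in rows, so rows that repeat a pose let the fingers close. It gives the time, the measured TCP pose, the force and the opening at its end, in the units of the state.
- ctrl.get_obs(): the state, without advancing time (a new reading comes with each control period).
- ctrl.get_image(name): name is "scene" or "top"; returns (picture, depth): 400x640x3 uint8, blue, green, red; 400x640 float32, m along the optical axis (not along the pixel's ray), 0 where there is no reading.
- ctrl.camera_params(name): a dict with "fov_y" (degrees; the focal length in pixels is half the picture's height over the tangent of half this angle, whatever the lens; pixels are square), "cx", "cy" (the principal point, pixels), "R" (3x3) and "t" (3): a world point X has camera coordinates R X + t. Camera axes: x right, y down, z forward; pixel columns grow to the right and rows downward; lengths in m; the calibration is good to about 2 mm. A picture is of the moment at which its call begins. camera_params takes no time and is no camera call.
- ctrl.finish_job(): hands the job in, once; it reports no verdict.
The state is a dict: "t": time; "q": joint angles; "dq": joint speeds; "effort": joint torques, N m; "tool_pos": TCP position; "tool_rot": TCP orientation; "contact_force": force on the tool from outside, world axes, zero at the start; "wrist_torque": the same for the moment, N m; "opening": finger opening in m.
Only numpy, scipy, OpenCV 4.12 (cv2) and the standard library are available. Lean on these libraries where they do the work, as an engineer would, in place of code of your own. Each camera call takes 0.05 s, during which the arm holds its last target.

## Working session

There is one attempt and no reset: what is moved stays moved. The work goes in short steps, Python scripts to look and compute and a shell command to move; the robot and the scene stay as the last step left them, time stands still between calls to the robot, and variables do not carry over. Pictures are saved under pics/ and viewed, and the job is handed in when it is done.

```bash
ls; mkdir -p pics
python3 - <<'E'
from station import ctrl
import cv2,numpy as np
o=ctrl.get_obs();print(o)
for n in("scene","top"):
    im,d=ctrl.get_image(n);cv2.imwrite(f"pics/{n}0.png",im);np.save(f"pics/{n}0.npy",d)
    print(n,ctrl.camera_params(n))
E
```

```text
pics
{'t': 0.0, 'q': array([ 1.06199213e+00,  5.33509844e-02,  1.61430154e+00,  2.28514333e-05,
        1.47600044e+00, -1.19023709e-01]), 'dq': array([ 1.64095657e-03, -1.05271265e-03, -1.50586763e-04,  7.06547369e-04,
       -6.65985139e-05, -1.86833411e-03]), 'effort': array([ 9.71000045e-04, -3.93697572e+01, -3.70168912e+01, -4.87105251e-05,
        7.22828656e-03,  3.57052636e-05]), 'tool_pos': array([0.23719133, 0.57756701, 0.23006216]), 'tool_rot': array([ 0.30426963,  1.54973987, -0.30735303]), 'contact_force': array([ 0.81143834, -0.83080851,  0.18938061]), 'wrist_torque': array([-0.011556  , -0.01096305, -0.02525324]), 'opening': 0.08537434249310245}
scene {'fov_y': 57.21815321351333, 'cx': 314.8586879641981, 'cy': 202.2131354150362, 'R': array([[ 0.77874091,  0.62717023,  0.01483533],
       [ 0.39764249, -0.47517566, -0.78491308],
       [-0.48522473,  0.61714308, -0.61942826]]), 't': array([-0.39786652, -0.19722436,  1.40012655])}
top {'fov_y': 44.74376117830711, 'cx': 316.47558671970694, 'cy': 210.477246958705, 'R': array([[-0.02137967, -0.99972863, -0.00925068],
       [-0.99800732,  0.02189046, -0.05917943],
       [ 0.05936587,  0.00796701, -0.9982045 ]]), 't': array([-0.07502939,  0.58493279,  1.54178453])}
```

View pics/scene0.png

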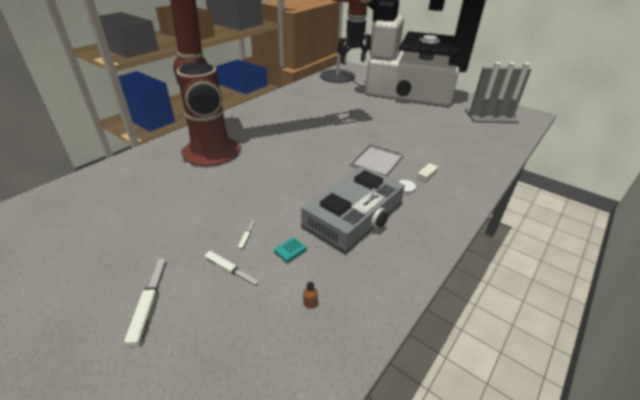

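View pics/top0.png

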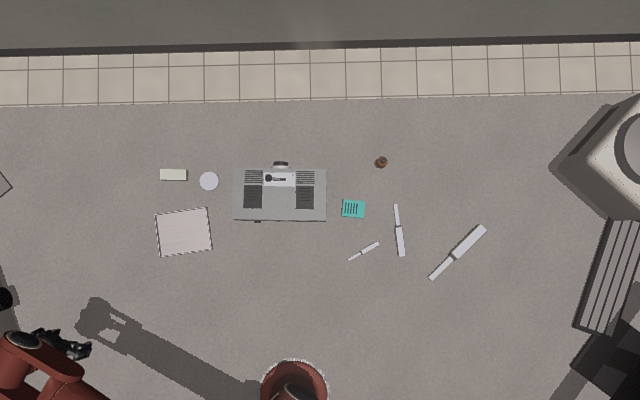

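The scene shows three pry tools: small at top (363,251), middle (399,230) and large (458,252). It also shows the turquoise decoy cover at (353,209), and two black covers on the housing at (253,196) and (304,196). The lever knob is near (268,178), and may still have been tipping when this was taken. I'll look closer.

```bash
cat > h.py <<'E'
import numpy as np,cv2
from station import ctrl
def P(n):
    p=ctrl.camera_params(n); f=200/np.tan(np.radians(p['fov_y'])/2); return p,f
def w2p(n,X):
    p,f=P(n); c=np.array(p['R'])@np.array(X,float)+p['t']; return f*c[0]/c[2]+p['cx'],f*c[1]/c[2]+p['cy'],c[2]
def ray(n,u,v):
    p,f=P(n);R=np.array(p['R']);return -R.T@p['t'],R.T@np.array([(u-p['cx'])/f,(v-p['cy'])/f,1])
def atz(n,u,v,z):
    o,d=ray(n,u,v);return o+d*(z-o[2])/d[2]
def dep(n,u,v,D):
    o,d=ray(n,u,v);return o+d*D[int(round(v)),int(round(u))]
def crop(im,u0,v0,u1,v1,s,name):
    cv2.imwrite(name,cv2.resize(im[v0:v1,u0:u1],None,fx=s,fy=s,interpolation=cv2.INTER_CUBIC))
E
python3 - <<'E'
from h import *
im,d=ctrl.get_image("top");np.save("pics/t1.npy",d);cv2.imwrite("pics/t1.png",im)
crop(im,220,150,340,235,6,"pics/t1a.png");crop(im,335,190,495,290,5,"pics/t1b.png");crop(im,140,150,240,270,5,"pics/t1c.png")
E
python3 -m handwheel '[1,0,0,0,0,0,0,1,0,0,0,0,0,0,1,0,0,0,0,0,0,1,0,0,0,0,0,0,1,0,0,0,0,0,0,1,0,0,0,0,0,0]'
python3 - <<'E'
from h import *
im,d=ctrl.get_image("top");np.save("pics/t1.npy",d);cv2.imwrite("pics/t1.png",im)
crop(im,220,150,340,235,6,"pics/t1a.png");crop(im,335,190,495,290,5,"pics/t1b.png");crop(im,140,150,240,270,5,"pics/t1c.png")
E
```

```text
t: 0.65
tool_pos: [0.2375, 0.5781, 0.2314]
tool_rot: [0.306, 1.549, -0.306]
contact_force: [0.7, -0.8, 0.2]
opening: 0.0854
```

View pics/t1a.png

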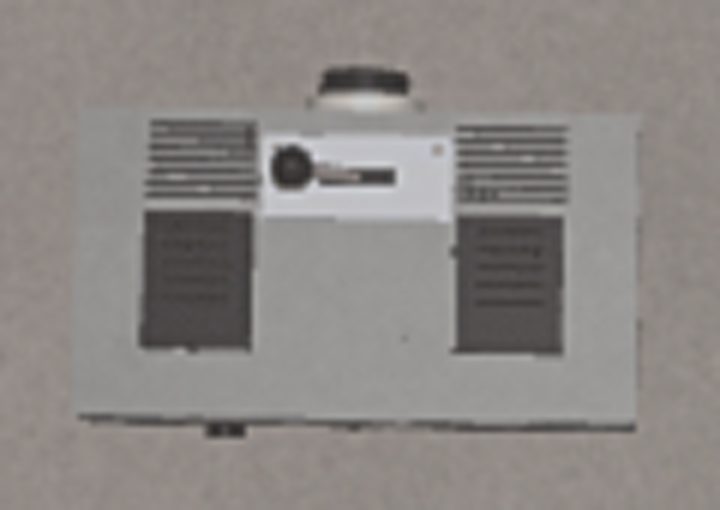

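View pics/t1b.png

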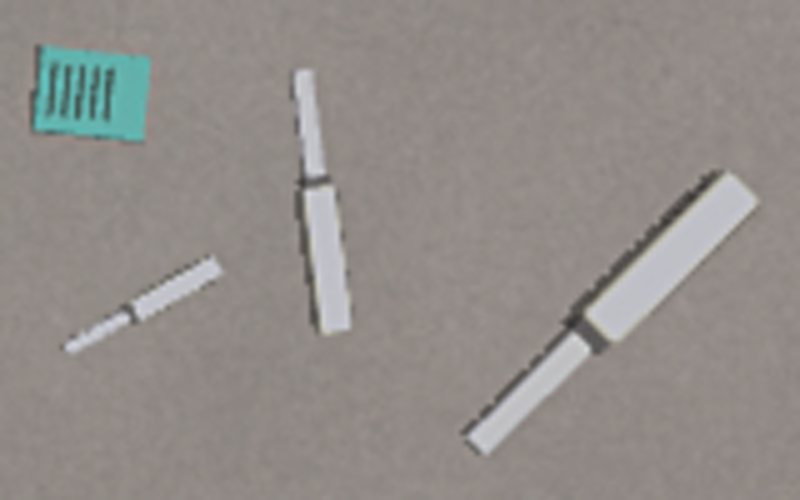

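View pics/t1c.png

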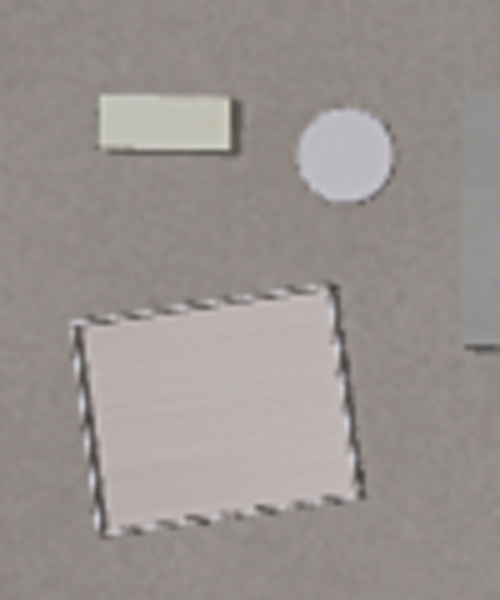

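The lever knob, at crop (290,167) = pixel (268,178), leans left (+y). The left lamp is therefore in use and the idle cover is cover_r, at (305,197). The tool I need is the middle one, with its blade tip near (396,204) and handle end near (402,256).

Run:
```python
from h import *
np.set_printoptions(precision=4,suppress=True)
D=np.load("pics/t1.npy")
A=lambda x,y,z:atz("top",220+x/6,150+y/6,z)
B=lambda x,y,z:atz("top",335+x/5,190+y/5,z)
C=lambda x,y,z:atz("top",140+x/5,150+y/5,z)
h=[A(80,107,.08),A(78,415,.08),A(637,426,.08),A(638,115,.08)]
print("deck RL FL FR RR");[print(x) for x in h];h=np.array(h)
print(h.mean(0), np.linalg.norm(h[0]-h[1]),np.linalg.norm(h[1]-h[2]))
yx=h[1]-h[2];print("yaw from front edge",np.arctan2(-yx[0],yx[1]))
yx=h[0]-h[3];print("yaw rear",np.arctan2(-yx[0],yx[1]))
print("covR");c=np.array([A(455,217,.098),A(562,218,.098),A(563,353,.098),A(453,352,.098)]);print(c,c.mean(0))
c=np.array([A(145,212,.098),A(252,212,.098),A(250,348,.098),A(141,347,.098)]);print("covL",c,c.mean(0))
print("knob",A(290,167,.123))
tip=B(304,70,.01);b0=B(317,178,.01);e0=B(337,330,.018);f0=B(318,187,.018)
print("tool tip",tip,"front",f0,"end",e0,np.linalg.norm((tip-e0)[:2]),"yaw",np.arctan2(*(tip-e0)[[1,0]]))
for p in[(60.8,150)]:pass
t=np.array([C(78,322,.018),C(332,287,.018),C(360,495,.018),C(102,532,.018)]);print("tray",t,t.mean(0))
print("tray floor depth",dep("top",184,232,D),"deck",dep("top",280,200,D),"cov",dep("top",305,197,D),"handle",dep("top",400.5,243,D),dep("top",397,210,D))
print("dish",C(346,155,.0155),"box",C(166,123,.03),"bottle",atz("top",381,162,.05))
```

```text
deck RL FL FR RR
[0.7174 0.1666 0.08  ]
[0.5583 0.1694 0.08  ]
[ 0.5464 -0.1173  0.08  ]
[ 0.7067 -0.1214  0.08  ]
[0.6322 0.0243 0.08  ] 0.15919401331468952 0.2869265837688964
yaw from front edge -0.041417714854487614
yaw rear -0.03715976991415542
covR
[[ 0.654  -0.0269  0.098 ]
 [ 0.6523 -0.0813  0.098 ]
 [ 0.5835 -0.0804  0.098 ]
 [ 0.5853 -0.0246  0.098 ]] [ 0.6188 -0.0533  0.098 ]
covL [[0.6601 0.1308 0.098 ]
 [0.6589 0.0763 0.098 ]
 [0.5896 0.0784 0.098 ]
 [0.5913 0.1337 0.098 ]] [0.625  0.1048 0.098 ]
knob [0.6783 0.054  0.123 ]
tool tip [ 0.5989 -0.3434  0.01  ] front [ 0.5232 -0.3488  0.018 ] end [ 0.432 -0.358  0.018] 0.1675111660915893 yaw 0.08713407566249955
tray [[0.5818 0.4296 0.018 ]
 [0.6008 0.2658 0.018 ]
 [0.4671 0.2489 0.018 ]
 [0.447  0.4144 0.018 ]] [0.5242 0.3397 0.018 ]
tray floor depth [0.5236 0.342  0.005 ] deck [0.6147 0.024  0.0751] cov [ 0.6205 -0.0542  0.0953] handle [ 0.4734 -0.3533  0.0177] [ 0.5792 -0.3459  0.0151]
dish [0.6862 0.2566 0.0155] box [0.7076 0.3687 0.03  ] bottle [ 0.7299 -0.2947  0.05  ]
```

```bash
cat >> h.py <<'E'
from scipy.spatial.transform import Rotation as Ro
def R_down(yaw,pitch=0):
    # x down, y left, z forward (yaw); pitch>0: nose-up about tool's jaw axis
    c,s=np.cos(yaw),np.sin(yaw)
    R=np.array([[0,-s,c],[0,c,s],[-1,0,0]],float)
    return Ro.from_matrix(R)*Ro.from_rotvec([0,-pitch,0])
def rel(pos,Rt,p0=None,R0=None):
    o=ctrl.get_obs()
    p0=o['tool_pos'] if p0 is None else np.array(p0); R0=Ro.from_rotvec(o['tool_rot']) if R0 is None else R0
    s=R0.inv().apply(np.array(pos)-p0); r=np.degrees((R0.inv()*Rt).as_rotvec())
    print("shift mm",np.round(s*1000,1),"turn deg",np.round(r,2)); return s,r
E
python3 - <<'E'
from h import *
np.set_printoptions(precision=4,suppress=True)
o=ctrl.get_obs();print(Ro.from_rotvec(o['tool_rot']).as_matrix(),o['tool_pos'])
R=R_down(0.087);print(R.as_matrix()@np.array([0,0,1]),R_down(0,.3).apply([0,0,1]))
rel([0.504,-0.3515,0.12],R)
E
```

```text
[[ 0.0001  0.3801  0.925 ]
 [ 0.      0.925  -0.3801]
 [-1.      0.      0.    ]] [0.2375 0.5781 0.2313]
[0.9962 0.0869 0.    ] [0.9553 0.     0.2955]
shift mm [ 111.3 -758.6  599.8] turn deg [-27.32   0.    -0.  ]
```

```bash
python3 -m handwheel '[1,0,-0.03,0.024,0,0,0, 1,0,-0.06,0.047,-2,0,0, 1,0,-0.09,0.071,-4,0,0, 1,0,-0.12,0.095,-6,0,0, 1,0,-0.15,0.119,-8,0,0, 1,0,-0.18,0.142,-10,0,0, 1,0,-0.21,0.166,-12,0,0, 1,0,-0.24,0.19,-14,0,0, 1,0,-0.27,0.213,-16,0,0, 1,0,-0.30,0.237,-18,0,0, 1,0,-0.33,0.261,-20,0,0, 1,0,-0.36,0.285,-20,0,0]'
python3 - <<'E'
from h import *
rel([0.504,-0.3515,0.12],R_down(.087))
E
```

```text
t: 1.7
tool_pos: [0.3644, 0.1352, 0.2317]
tool_rot: [0.031, 1.569, -0.03]
contact_force: [1.1, 0.4, -0.3]
opening: 0.0849
shift mm [ 111.8 -480.9  158.3] turn deg [-7.22  0.09 -0.01]
```

```bash
python3 -m handwheel '[1,0,-0.041,0.0136,0,0,0, 1,0,-0.082,0.027,-1,0,0, 1,0,-0.123,0.04,-2,0,0, 1,0,-0.164,0.054,-3,0,0, 1,0,-0.205,0.067,-4,0,0, 1,0,-0.246,0.081,-5,0,0, 1,0.015,-0.285,0.094,-6,0,0, 1,0.03,-0.32,0.105,-7,0,0, 1,0.045,-0.355,0.117,-7,0,0, 1,0.06,-0.39,0.128,-7.2,0,0, 1,0.075,-0.425,0.14,-7.2,0,0, 1,0.09,-0.455,0.15,-7.2,0,0]'
python3 - <<'E'
from h import *
rel([0.504,-0.3515,0.07],R_down(.087))
im,d=ctrl.get_image("top");crop(im,335,190,495,290,5,"pics/t2.png")
im,d=ctrl.get_image("scene");crop(im,180,200,340,300,5,"pics/s2.png")
E
```

```text
t: 2.7
tool_pos: [0.496, -0.3265, 0.1407]
tool_rot: [-0.066, 1.569, 0.065]
contact_force: [1.2, -0.5, -0.1]
opening: 0.085
shift mm [ 70.7 -25.5   5.9] turn deg [-0.17  0.03  0.04]
```

View pics/s2.png

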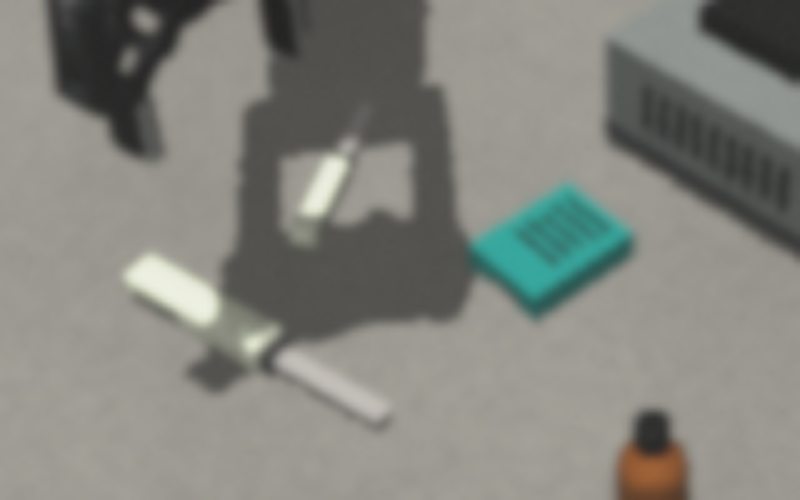

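Run:
```python
from h import *
S=lambda x,y,z:atz("scene",180+x/5,200+y/5,z)
print("tip",S(388,418,.01),"handle far R corner top",S(150,252,.018),S(125,277,.018),"front",S(283,330,.018),S(255,362,.005))
print("small end",atz("top",335+222/5,190+265/5,.01))
```

```text
tip [ 0.60612634 -0.34004589  0.01      ] handle far R corner top [ 0.43582743 -0.34656641  0.018     ] [ 0.44023341 -0.36618326  0.018     ] front [ 0.53044961 -0.33864031  0.018     ] [ 0.52576508 -0.35505344  0.005     ]
small end [ 0.47474429 -0.28706742  0.01      ]
```

View pics/t2.png

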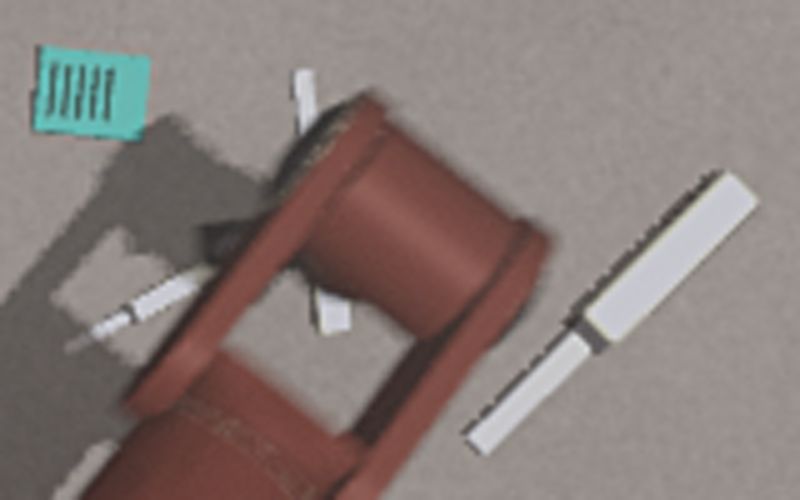

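```bash
python3 - <<'E'
from h import *
rel([0.506,-0.3507,0.006],R_down(.087))
E
python3 -m handwheel '[0.6,0.02,-0.012,0.005,0,0,0, 0.6,0.04,-0.024,0.008,0,0,0, 0.6,0.06,-0.024,0.008,0,0,0, 0.6,0.08,-0.024,0.008,0,0,0, 0.6,0.09,-0.024,0.008,0,0,0, 0.6,0.09,-0.024,0.008,0,0,0, 0.6,0.09,-0.024,0.008,0,0,0]'
python3 - <<'E'
from h import *
rel([0.506,-0.3507,0.006],R_down(.087))
im,d=ctrl.get_image("scene");crop(im,180,200,340,300,5,"pics/s3.png")
E
```

```text
shift mm [130.5 -25.2  10.3] turn deg [-0.35 -0.29 -0.22]
t: 3.38
tool_pos: [0.5057, -0.3467, 0.0516]
tool_rot: [-0.067, 1.57, 0.067]
contact_force: [-0.0, 0.6, -0.3]
opening: 0.0516
shift mm [45.6 -4.1 -0. ] turn deg [-0.09 -0.01 -0.02]
```

View pics/s3.png

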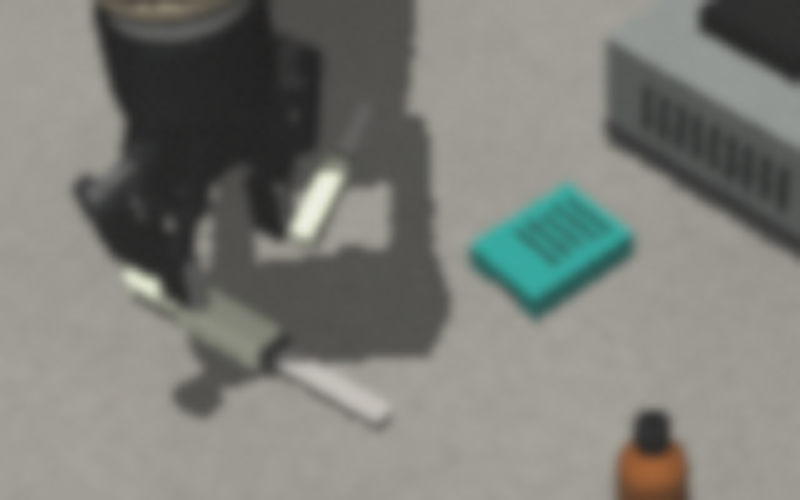

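The fingers are straddling the middle tool's handle with clearance to the small one, so I'll go down and grip.

```bash
python3 -m handwheel '[0.6,0.01,-0.004,0,0,0,0, 0.6,0.022,-0.004,0,0,0,0, 0.6,0.034,-0.004,0,0,0,0, 0.6,0.041,-0.004,0,0,0,0, 0.6,0.045,-0.004,0,0,0,0, 0.6,0.045,-0.004,0,0,0,0]'
python3 -m handwheel '[0.1,0,0,0,0,0,0, 0.1,0,0,0,0,0,0, 0.1,0,0,0,0,0,0, 0.1,0,0,0,0,0,0, 0.1,0,0,0,0,0,0, 0.1,0,0,0,0,0,0, 0,0,0,0,0,0,0, 0,0,0,0,0,0,0]' 70
python3 - <<'E'
from h import *
rel([0.506,-0.3507,0.006],R_down(.087))
im,d=ctrl.get_image("scene");crop(im,180,200,340,300,5,"pics/s4.png")
E
```

```text
t: 3.93
tool_pos: [0.5049, -0.3502, 0.0042]
tool_rot: [-0.065, 1.572, 0.069]
contact_force: [-0.2, 0.2, -0.7]
opening: 0.0513
t: 4.6
tool_pos: [0.5066, -0.3517, 0.0072]
tool_rot: [-0.068, 1.569, 0.066]
contact_force: [0.2, 1.0, 5.3]
opening: 0.0198
shift mm [ 1.2  1.  -0.5] turn deg [-0.12  0.07  0.07]
```

View pics/s4.png

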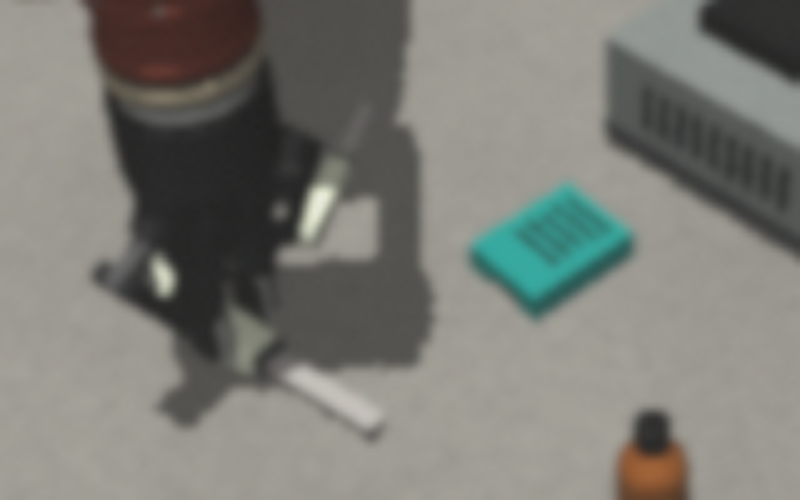

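```bash
python3 -m handwheel '[0,-0.01,0,0,0,0,0, 0,-0.03,0,0,0,0,0, 0,-0.05,0,0,0,0,0, 0,-0.07,0,0,0,0,0, 0,-0.09,0,0,0,0,0, 0,-0.11,0,0,0,0,0, 0,-0.12,0,0,0,0,0, 0,-0.12,0,0,0,0,0]'
python3 - <<'E'
from h import *
rel([0.459,-0.048,0.125],R_down(-.04))
im,d=ctrl.get_image("scene");crop(im,160,160,360,300,4,"pics/s5.png")
E
```

```text
t: 5.32
tool_pos: [0.5071, -0.3521, 0.1293]
tool_rot: [-0.069, 1.566, 0.064]
contact_force: [0.4, 0.0, -0.8]
opening: 0.0195
shift mm [  3.1 307.1 -22.1] turn deg [7.16 0.19 0.19]
```

View pics/s5.png

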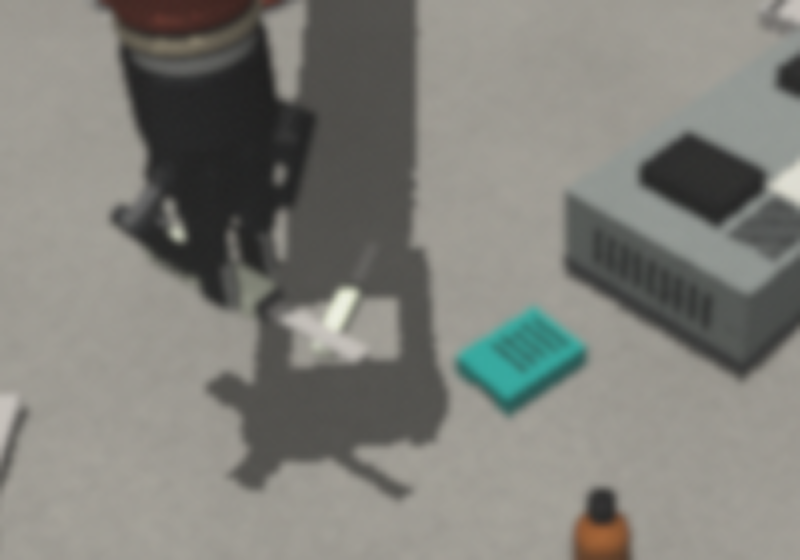

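The tool is held, so I'll carry it to the front of the right bay.

```bash
python3 -m handwheel '[0,0,0.015,-0.01,0,0,0, 0,0,0.045,-0.02,1,0,0, 0,0,0.08,-0.022,2,0,0, 0,0,0.115,-0.022,3,0,0, 0,0,0.15,-0.022,4,0,0, 0,0,0.185,-0.022,5,0,0, 0,0,0.22,-0.022,6,0,0, 0,0,0.25,-0.022,7,0,0, 0,0,0.275,-0.022,7.2,0,0, 0,0,0.295,-0.022,7.2,0,0, 0,0,0.307,-0.022,7.2,0,0, 0,0,0.307,-0.022,7.2,0,0]'
python3 -m handwheel '[0,0,0,0,0,0,0,0,0,0,0,0,0,0,0,0,0,0,0,0,0]'
python3 - <<'E'
from h import *
rel([0.459,-0.048,0.125],R_down(-.04))
print(ctrl.get_obs()['tool_pos'])
im,d=ctrl.get_image("scene");crop(im,270,140,410,260,5,"pics/s6.png")
im,d=ctrl.get_image("top");crop(im,270,150,350,250,6,"pics/t6.png");np.save("pics/t6.npy",d)
E
```

```text
t: 6.37
tool_pos: [0.4567, -0.0452, 0.1245]
tool_rot: [0.031, 1.574, -0.029]
contact_force: [0.1, 0.9, -0.5]
opening: 0.0201
t: 6.62
tool_pos: [0.4581, -0.0481, 0.1261]
tool_rot: [0.033, 1.571, -0.033]
contact_force: [0.2, -1.2, -0.8]
opening: 0.02
shift mm [1.1 0.1 0.9] turn deg [-0.12 -0.03  0.01]
[ 0.45807033 -0.04806474  0.12605062]
```

View pics/s6.png

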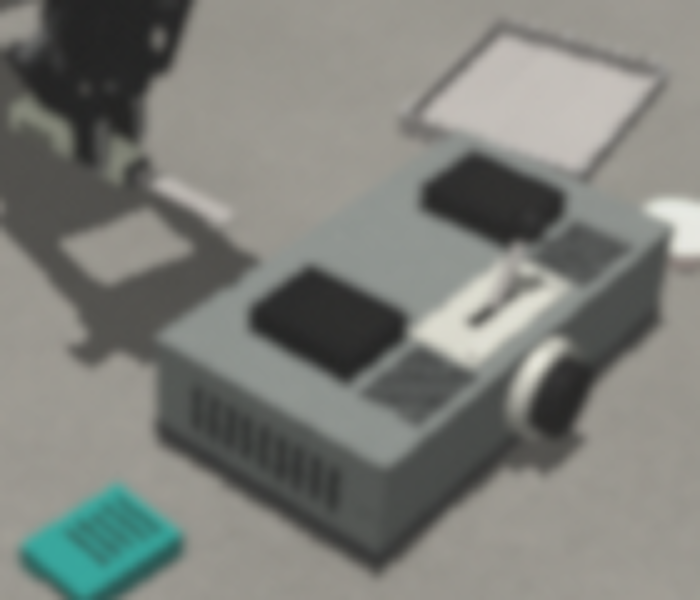

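View pics/t6.png

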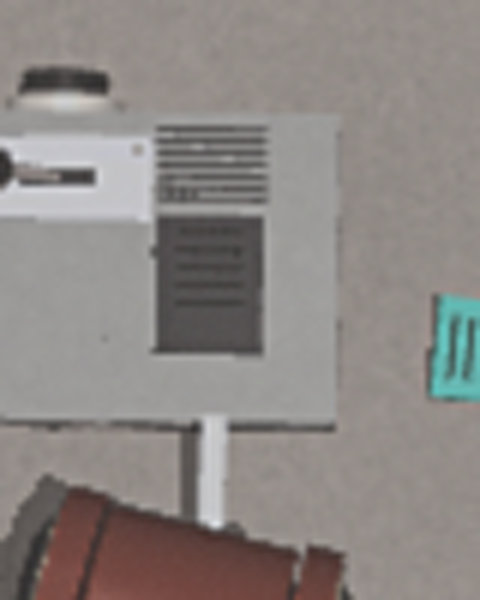

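Run:
```python
from h import *
np.set_printoptions(precision=4,suppress=True)
tc=lambda x,y:(270+x/6,150+y/6); sc=lambda x,y:(270+x/5,140+y/5)
def tri(a,b):
    o1,d1=ray("top",*a);o2,d2=ray("scene",*b)
    A=np.stack([d1,-d2],1);s=np.linalg.lstsq(A,o2-o1,rcond=None)[0];p,q=o1+d1*s[0],o2+d2*s[1];print((p+q)/2,"gap",np.linalg.norm(p-q))
tri(tc(214,413),sc(230,215)); tri(tc(213,525),sc(153,181))
for z in(.124,.1285,.132):print(z,atz("top",*tc(214,413),z),atz("top",*tc(213,525),z),"scene",atz("scene",*sc(230,214),z))
D=np.load("pics/t6.npy");print(dep("top",305.7,221,D),dep("top",305.5,230,D))
# notch/cover via scene: front-bottom corners of cover_r: near (250,318)front-right bottom; 
print("cover front-right top",atz("scene",*sc(310,268),.098),"front..",atz("scene",*sc(253,306),.098),"deck corner FR",atz("scene",*sc(158,338),.08),"lever")
print(w2p("scene",[.5844,-.0525,.083]),w2p("top",[.5844,-.0525,.083]))
```

```text
[ 0.5538 -0.0546  0.1301] gap 0.004102693747274496
[ 0.4978 -0.0535  0.1278] gap 0.0023427271030996804
0.124 [ 0.5525 -0.0557  0.124 ] [ 0.4969 -0.0541  0.124 ] scene [ 0.5494 -0.0456  0.124 ]
0.1285 [ 0.5523 -0.0559  0.1285] [ 0.4969 -0.0543  0.1285] scene [ 0.5533 -0.0506  0.1285]
0.132 [ 0.5522 -0.056   0.132 ] [ 0.4969 -0.0544  0.132 ] scene [ 0.5563 -0.0545  0.132 ]
[ 0.5458 -0.0559  0.1318] [ 0.5192 -0.0547  0.1269]
cover front-right top [ 0.5941 -0.0286  0.098 ] front.. [ 0.5909 -0.0766  0.098 ] deck corner FR [ 0.5546 -0.1144  0.08  ] lever
(np.float64(323.92499162394125), np.float64(200.42251430766223), np.float64(1.0327486631472005)) (np.float64(304.823852724437), np.float64(209.05719061727203), np.float64(1.493208701338732))
```

The blade is roughly aligned, about 2 mm too far right of the notch middle. I'll move it over the bare deck and lower it.

```bash
python3 -m handwheel '[0,0.0,0.001,0.005,0,0,0, 0,0.005,0.002,0.01,0,0,0, 0,0.012,0.002,0.015,0,0,0, 0,0.02,0.002,0.015,0,0,0, 0,0.028,0.002,0.015,0,0,0, 0,0.034,0.002,0.015,0,0,0, 0,0.036,0.002,0.015,0,0,0, 0,0.036,0.002,0.015,0,0,0, 0,0.036,0.002,0.015,0,0,0]'
python3 - <<'E'
from h import *
print(ctrl.get_obs()['tool_pos'])
im,d=ctrl.get_image("scene");crop(im,285,160,365,230,9,"pics/s7.png")
im,d=ctrl.get_image("top");crop(im,270,180,350,250,9,"pics/t7.png");np.save("pics/t6.npy",d)
E
```

```text
t: 7.47
tool_pos: [0.473, -0.0457, 0.0901]
tool_rot: [0.032, 1.571, -0.032]
contact_force: [-0.6, -0.0, -0.8]
opening: 0.0199
[ 0.47296572 -0.04568399  0.09014989]
```

View pics/s7.png

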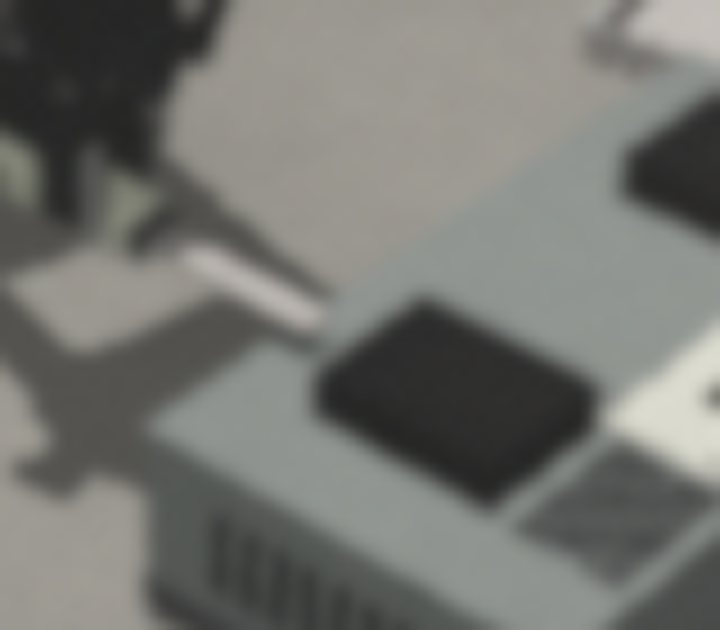

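View pics/t7.png

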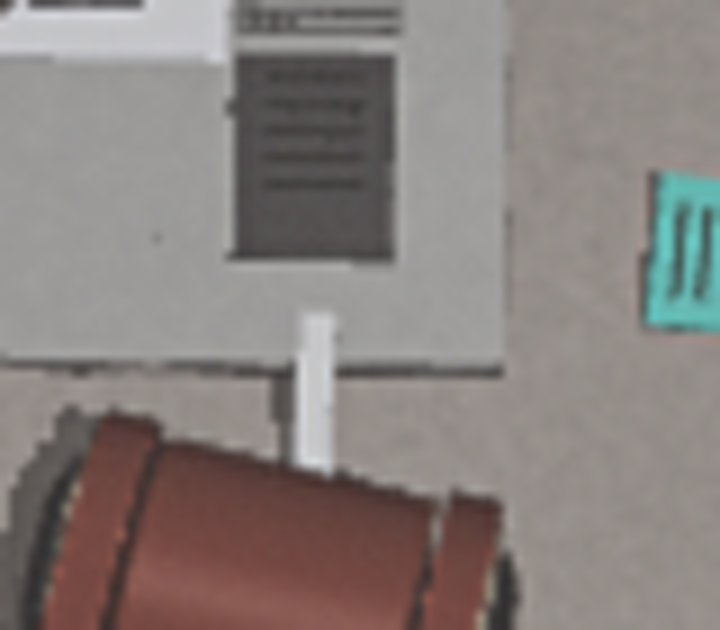

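```bash
python3 -m handwheel '[0,0.002,0,0,-1,0,0, 0,0.004,0,0,-1,0,0, 0,0.006,0,0,-1,0,0, 0,0.007,0,0,-1,0,0, 0,0.007,0,0,-1,0,0, 0,0.007,0,0,-1,0,0]'
for i in 1 2 ; do python3 -m handwheel '[0,0.0005,0,0,0,0,0, 0,0.001,0,0,0,0,0, 0,0.001,0,0,0,0,0,0,0.001,0,0,0,0,0]'; done
```

```text
t: 8.07
tool_pos: [0.473, -0.0457, 0.0832]
tool_rot: [0.018, 1.571, -0.018]
contact_force: [0.3, -0.1, -0.6]
opening: 0.02
t: 8.4
tool_pos: [0.4731, -0.0457, 0.0823]
tool_rot: [0.018, 1.571, -0.018]
contact_force: [-0.3, -0.0, -0.4]
opening: 0.0197
t: 8.73
tool_pos: [0.4731, -0.0457, 0.0813]
tool_rot: [0.018, 1.571, -0.018]
contact_force: [-0.3, 0.1, -0.8]
opening: 0.0196
```

```bash
python3 -m handwheel '[0,0.0005,0,0,0,0,0, 0,0.001,0,0,0,0,0, 0,0.001,0,0,0,0,0,0,0.001,0,0,0,0,0]'; python3 -m handwheel '[0,0.0005,0,0,0,0,0, 0,0.001,0,0,0,0,0, 0,0.001,0,0,0,0,0,0,0.001,0,0,0,0,0]'
```

```text
t: 9.07
tool_pos: [0.4731, -0.0457, 0.0802]
tool_rot: [0.018, 1.571, -0.018]
contact_force: [0.7, 1.0, -0.2]
opening: 0.0201
t: 9.4
tool_pos: [0.4731, -0.0457, 0.0793]
tool_rot: [0.018, 1.571, -0.018]
contact_force: [0.5, 0.4, -1.0]
opening: 0.0198
```

```bash
for i in 1 2 3; do python3 -m handwheel '[0,0.0005,0,0,0,0,0, 0,0.001,0,0,0,0,0, 0,0.001,0,0,0,0,0,0,0.001,0,0,0,0,0]'; done
python3 - <<'E'
from h import *
o=ctrl.get_obs();print(o['wrist_torque'])
im,d=ctrl.get_image("scene");crop(im,285,160,365,230,9,"pics/s8.png")
im,d=ctrl.get_image("top");crop(im,270,180,350,250,9,"pics/t8.png")
E
```

```text
t: 9.73
tool_pos: [0.4733, -0.0458, 0.0786]
tool_rot: [0.018, 1.57, -0.018]
contact_force: [-0.5, 0.4, 1.3]
opening: 0.0199
t: 10.07
tool_pos: [0.4733, -0.0458, 0.0777]
tool_rot: [0.018, 1.57, -0.018]
contact_force: [-2.3, -0.3, 3.9]
opening: 0.0199
t: 10.4
tool_pos: [0.4734, -0.0458, 0.0768]
tool_rot: [0.018, 1.57, -0.018]
contact_force: [-3.3, 0.2, 5.0]
opening: 0.02
[0.01307211 0.0618049  0.00377344]
```

View pics/s8.png

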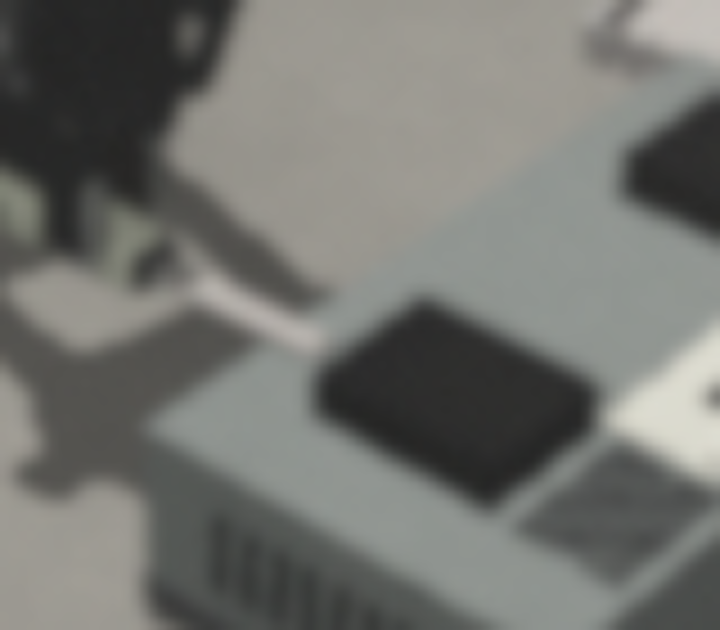

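View pics/t8.png

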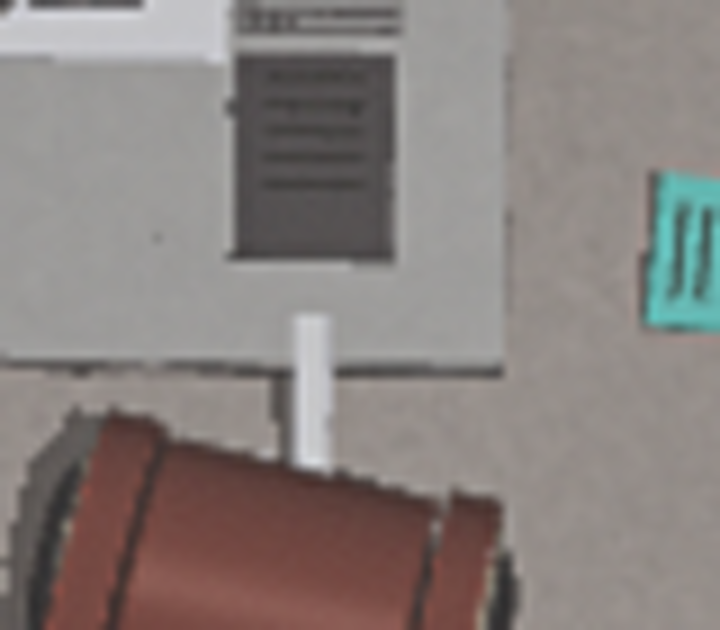

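Contact with the deck began at TCP z ≈ 0.0785, and laterally the blade is on the notch middle. I'll raise it slightly and slide it in.

```bash
python3 -m handwheel '[0,-0.0015,0,0,0,0,0, 0,-0.003,0,0,0,0,0, 0,-0.003,0,0.002,0,0,0, 0,-0.003,0,0.004,0,0,0, 0,-0.003,0,0.006,0,0,0, 0,-0.003,0,0.008,0,0,0,0,-0.003,0,0.010,0,0,0,0,-0.003,0,0.010,0,0,0]'
python3 -m handwheel '[0,0,0,0.002,0,0,0, 0,0,0,0.004,0,0,0, 0,0,0,0.006,0,0,0, 0,0,0,0.006,0,0,0, 0,0,0,0.006,0,0,0]'
```

```text
t: 11.17
tool_pos: [0.4835, -0.046, 0.0792]
tool_rot: [0.018, 1.571, -0.018]
contact_force: [0.4, -0.1, 0.4]
opening: 0.0197
t: 11.58
tool_pos: [0.4892, -0.0461, 0.0792]
tool_rot: [0.018, 1.571, -0.018]
contact_force: [-1.1, -0.7, -0.5]
opening: 0.0199
```

```bash
python3 -m handwheel '[0,0,0,0.002,0,0,0, 0,0,0,0.003,0,0,0, 0,0,0,0.003,0,0,0, 0,0,0,0.003,0,0,0]'
python3 - <<'E'
from h import *
im,d=ctrl.get_image("scene");crop(im,285,160,365,230,9,"pics/s9.png")
im,d=ctrl.get_image("top");crop(im,270,180,350,250,9,"pics/t9.png")
E
```

```text
t: 11.92
tool_pos: [0.4922, -0.0462, 0.0793]
tool_rot: [0.018, 1.571, -0.018]
contact_force: [-0.2, 0.8, -1.6]
opening: 0.0195
```

View pics/s9.png

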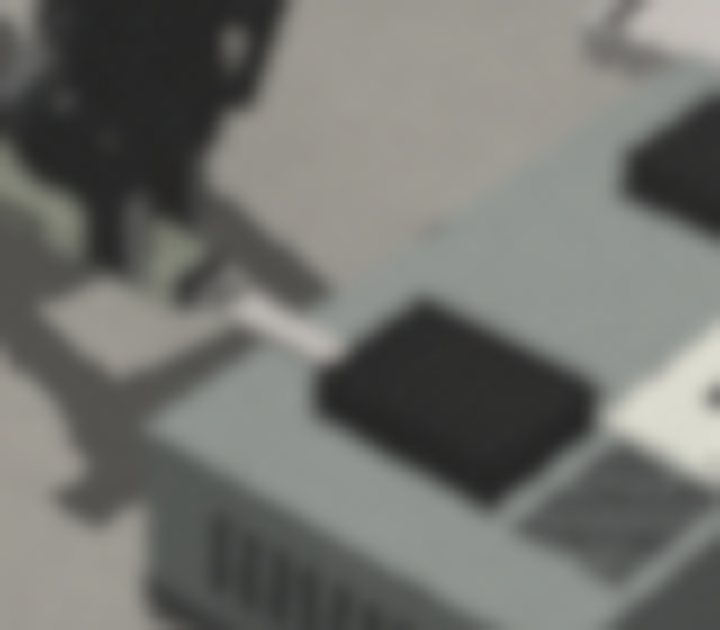

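View pics/t9.png

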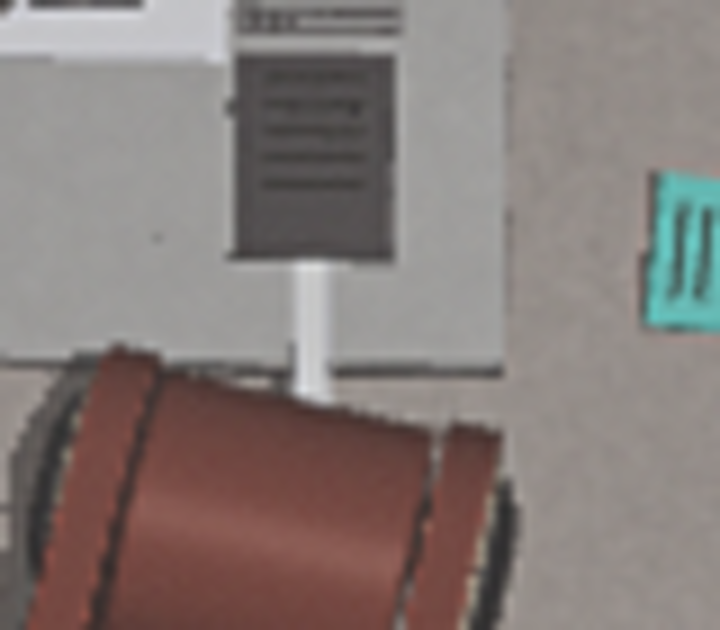

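The tip has gone into the notch at crop (313,262) without resistance. Next is 5 mm more, then the pry.

```bash
python3 -m handwheel '[0,0,0,0.002,0,0,0, 0,0,0,0.004,0,0,0, 0,0,0,0.005,0,0,0, 0,0,0,0.005,0,0,0]'
python3 - <<'E'
from h import *
o=ctrl.get_obs();p0=o['tool_pos'];R0=Ro.from_rotvec(o['tool_rot'])
# fulcrum in tool frame: edge at x=0.549, z=0.080
yaw=-0.021
F=np.array([0.5495,p0[1]+yaw*(0.5495-p0[0]),0.0800])
for a in(.05,.1,.15,.2,.25,.3):
    Rw=Ro.from_rotvec(-a*np.array([-np.sin(yaw),np.cos(yaw),0]))
    rel(F+Rw.apply(p0-F),Rw*R0,p0,R0)
E
```

```text
t: 12.35
tool_pos: [0.4973, -0.0463, 0.0793]
tool_rot: [0.018, 1.571, -0.018]
contact_force: [-0.4, 0.4, -0.1]
opening: 0.0199
shift mm [2.6 0.  0.1] turn deg [-0.   -2.86  0.01]
shift mm [5.2 0.  0.3] turn deg [-0.   -5.73  0.01]
shift mm [7.8 0.  0.7] turn deg [-0.   -8.59  0.02]
shift mm [10.4  0.   1.2] turn deg [ -0.   -11.46   0.03]
shift mm [12.9  0.   1.8] turn deg [ -0.   -14.32   0.03]
shift mm [15.4  0.   2.5] turn deg [ -0.   -17.19   0.04]
```

```bash
python3 -m handwheel '[0,0.0015,0,0,0,-1,0, 0,0.0025,0,0,0,-2,0, 0,0.0035,0,0,0,-3,0, 0,0.0045,0,0.0003,0,-4.5,0, 0,0.006,0,0.0004,0,-6,0, 0,0.0073,0,0.0005,0,-7.5,0, 0,0.0085,0,0.0007,0,-8.6,0, 0,0.0085,0,0.0007,0,-8.6,0]'
python3 - <<'E'
from h import *
print(ctrl.get_obs()['wrist_torque'])
im,d=ctrl.get_image("scene");crop(im,285,160,365,230,9,"pics/s10.png")
E
```

```text
t: 13.02
tool_pos: [0.4975, -0.0463, 0.0709]
tool_rot: [0.017, 1.419, -0.02]
contact_force: [1.1, 0.4, 1.3]
opening: 0.0199
[ 0.02449962 -0.0237482  -0.00460963]
```

View pics/s10.png

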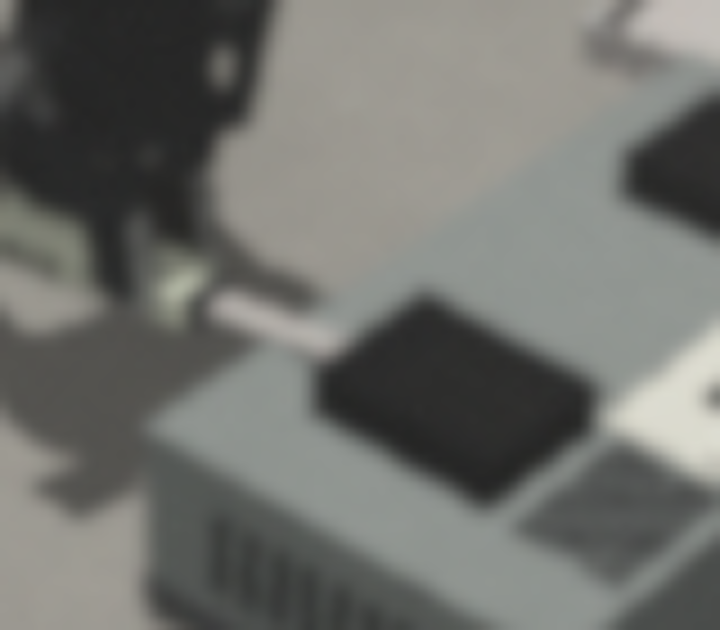

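```bash
python3 -m handwheel '[0,0.0013,0,0,0,-1.4,0, 0,0.0026,0,0.0001,0,-2.9,0, 0,0.004,0,0.0002,0,-4.3,0, 0,0.0052,0,0.0003,0,-5.7,0, 0,0.0065,0,0.0005,0,-7.2,0, 0,0.0078,0,0.0007,0,-8.6,0, 0,0.0078,0,0.0007,0,-8.6,0,0,0.0078,0,0.0007,0,-8.6,0]'
python3 - <<'E'
from h import *
print(ctrl.get_obs()['wrist_torque'])
im,d=ctrl.get_image("scene");crop(im,285,160,365,230,9,"pics/s11.png")
E
```

```text
t: 13.73
tool_pos: [0.499, -0.0462, 0.0628]
tool_rot: [0.015, 1.273, -0.02]
contact_force: [-1.5, 0.7, 0.2]
opening: 0.02
[ 0.08063345  0.23707784 -0.00603865]
```

View pics/s11.png

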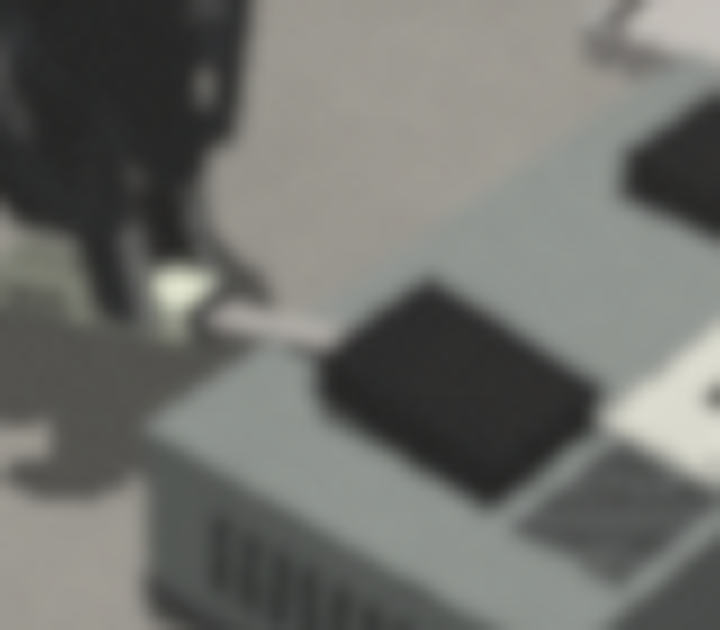

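Run:
```python
from h import *
D0=np.load("pics/t1.npy")
im,D=ctrl.get_image("top")
for v in (188,192,196,200,204,206):
    a=np.median([dep("top",u,v,D0)[2] for u in range(300,311)]);b=np.median([dep("top",u,v,D)[2] for u in range(300,311)]);print(v,a,b)
```

```text
188 0.09723440373864345 0.10000404810865327
192 0.0978649801513225 0.10032467282590551
196 0.09605632962679089 0.10116529482693304
200 0.09758755122000151 0.10232933194841642
204 0.0977423463789151 0.10552217582970713
206 0.09761108845691924 0.10567347504729718
```

The depth shows the front of the cover 8–9 mm higher and the rear nearly unchanged, so it has let go. Now I'll level the blade and withdraw it.

Run:
```python
from h import *
o=ctrl.get_obs();p0=o['tool_pos'];R0=Ro.from_rotvec(o['tool_rot'])
Rf=R_down(-.018);rel([.4973,-.0463,.0798],Rf)
```

```text
shift mm [-16.6  -0.    2.8] turn deg [-0.29 17.13  0.04]
```

```bash
python3 -m handwheel '[0,-0.0025,0,0,0,2.2,0, 0,-0.0046,0,0.0002,0,4.3,0, 0,-0.0068,0,0.0004,0,6.5,0, 0,-0.0089,0,0.0007,0,8.6,0, 0,-0.011,0,0.0011,0,10.8,0, 0,-0.013,0,0.0016,0,13,0, 0,-0.015,0,0.0022,0,15,0, 0,-0.0166,0,0.0028,0,17.1,0, 0,-0.0166,0,0.0028,0,17.1,0,0,-0.0166,0,0.0028,0,17.1,0]'
python3 - <<'E'
from h import *
D0=np.load("pics/t1.npy")
im,D=ctrl.get_image("top")
for v in (188,192,196,200,204,206):
    b=np.median([dep("top",u,v,D)[2] for u in range(300,311)]);print(v,b)
im,d=ctrl.get_image("scene");crop(im,285,160,365,230,9,"pics/s12.png")
E
```

```text
t: 14.67
tool_pos: [0.4979, -0.0463, 0.0798]
tool_rot: [0.018, 1.569, -0.018]
contact_force: [0.3, -1.1, -0.8]
opening: 0.0196
188 0.09892683685250603
192 0.0992505998400861
196 0.10094601996326635
200 0.10322709674292141
204 0.10458539215814966
206 0.10685160836421459
```

View pics/s12.png

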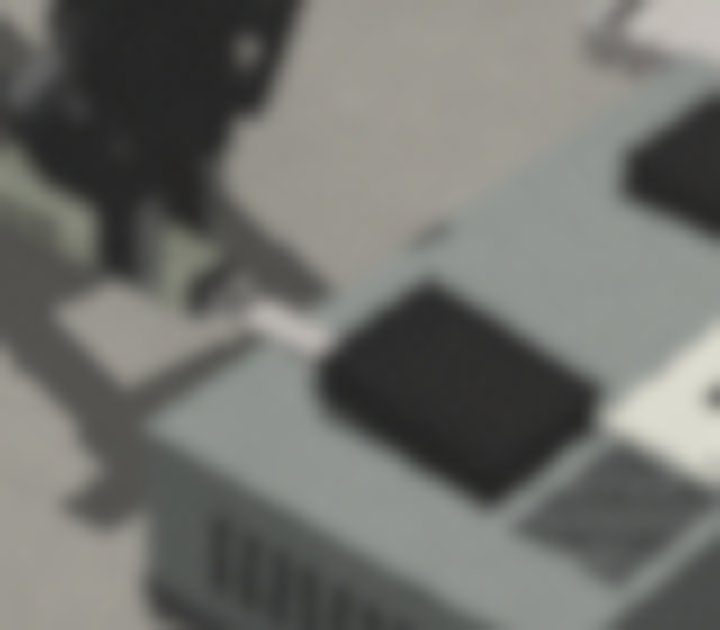

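The cover stays nose up by itself with the blade lowered, so it is loose. I'll withdraw the blade straight back, lift it, and take the tool back to the bench on the right.

```bash
python3 -m handwheel '[0,0,0,-0.004,0,0,0, 0,0,0,-0.01,0,0,0, 0,0,0,-0.018,0,0,0, 0,0,0,-0.028,0,0,0, 0,0,0,-0.04,0,0,0, 0,0,0,-0.052,0,0,0, 0,-0.01,0,-0.062,0,0,0, 0,-0.025,0,-0.066,0,0,0, 0,-0.04,-0.01,-0.066,0,0,0, 0,-0.04,-0.03,-0.06,0,0,0, 0,-0.04,-0.05,-0.05,0,0,0, 0,-0.04,-0.07,-0.04,0,0,0]'
python3 - <<'E'
from h import *
print(ctrl.get_obs()['tool_pos'],ctrl.get_obs()['tool_rot'])
rel([.505,-.3515,.12],R_down(0.087))
im,D=ctrl.get_image("top")
crop(im,270,180,350,250,9,"pics/t13.png")
E
```

```text
t: 15.77
tool_pos: [0.4552, -0.1159, 0.1203]
tool_rot: [0.018, 1.568, -0.018]
contact_force: [0.1, 0.7, -0.5]
opening: 0.0201
[ 0.45524841 -0.1159427   0.12025546] [ 0.01761556  1.56773104 -0.01845327]
shift mm [   0.5 -234.4   55.1] turn deg [-6.3   0.17  0.04]
```

View pics/t13.png

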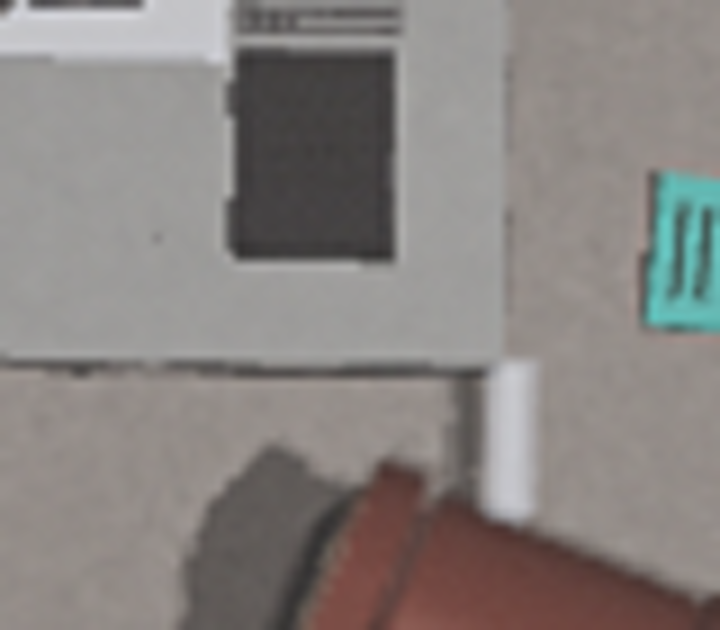

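The blade is clear and the cover is undisturbed on its bay, nose up. I'll lay the tool on the free bench in front of the housing at about (0.425, −0.13).

```bash
python3 -m handwheel '[0,0.0,-0.005,-0.01,0,0,0, 0,0.02,-0.01,-0.02,0,0,0, 0,0.04,-0.014,-0.028,0,0,0, 0,0.06,-0.014,-0.03,0,0,0, 0,0.075,-0.014,-0.03,0,0,0, 0,0.09,-0.014,-0.03,0,0,0, 0,0.1,-0.014,-0.03,0,0,0, 0,0.106,-0.014,-0.03,0,0,0, 0,0.109,-0.014,-0.03,0,0,0, 0,0.109,-0.014,-0.03,0,0,0]'
python3 -m handwheel '[0,0.001,0,0,0,0,0, 0,0.002,0,0,0,0,0, 0,0.002,0,0,0,0,0]'
python3 -m handwheel '[0,0.001,0,0,0,0,0, 0,0.0015,0,0,0,0,0, 0,0.0015,0,0,0,0,0]'
```

```text
t: 16.65
tool_pos: [0.4251, -0.1284, 0.0105]
tool_rot: [0.018, 1.57, -0.018]
contact_force: [0.1, -0.3, -0.6]
opening: 0.02
t: 16.9
tool_pos: [0.4261, -0.1289, 0.0094]
tool_rot: [0.018, 1.568, -0.019]
contact_force: [-0.2, 0.6, -1.0]
opening: 0.0198
t: 17.15
tool_pos: [0.4257, -0.1287, 0.0073]
tool_rot: [0.018, 1.569, -0.018]
contact_force: [0.1, -0.7, -0.2]
opening: 0.0201
```

```bash
python3 -m handwheel '[0,0.001,0,0,0,0,0, 0,0.001,0,0,0,0,0, 0,0.001,0,0,0,0,0]'
python3 - <<'E'
from h import *
im,d=ctrl.get_image("scene");crop(im,210,130,330,220,6,"pics/s14.png")
E
```

```text
t: 17.4
tool_pos: [0.4259, -0.1288, 0.0072]
tool_rot: [0.018, 1.569, -0.018]
contact_force: [-3.1, 1.4, 6.2]
opening: 0.0195
```

View pics/s14.png

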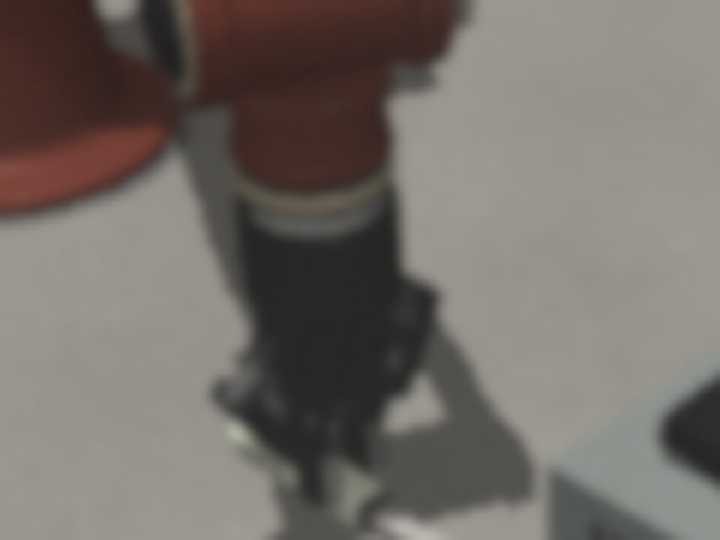

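Contact with the bench (6 N). I'll release and rise.

```bash
python3 -m handwheel '[0.3,0,0,0,0,0,0, 0.4,0,0,0,0,0,0, 0.5,0,0,0,0,0,0, 0.6,0,0,0,0,0,0, 0.6,0,0,0,0,0,0]'
python3 -m handwheel '[0.6,-0.01,0,0,0,0,0, 0.6,-0.03,0,0,0,0,0, 0.8,-0.06,0,0,0,0,0, 1,-0.09,0,0,0,0,0, 1,-0.12,0,0,0,0,0, 1,-0.15,0,0,0,0,0, 1,-0.17,0,0,0,0,0,1,-0.17,0,0,0,0,0]'
python3 - <<'E'
from h import *
im,d=ctrl.get_image("scene");crop(im,210,130,410,260,4,"pics/s15.png")
rel([0.53,-0.05,0.19],R_down(-.04))
E
```

```text
t: 17.87
tool_pos: [0.4256, -0.1287, 0.0062]
tool_rot: [0.018, 1.569, -0.018]
contact_force: [0.2, 0.1, 0.6]
opening: 0.0512
t: 18.53
tool_pos: [0.4282, -0.13, 0.183]
tool_rot: [0.014, 1.559, -0.022]
contact_force: [-0.0, -0.3, 0.3]
opening: 0.0857
shift mm [ -9.3  81.8 101.2] turn deg [0.96 0.46 0.17]
```

View pics/s15.png

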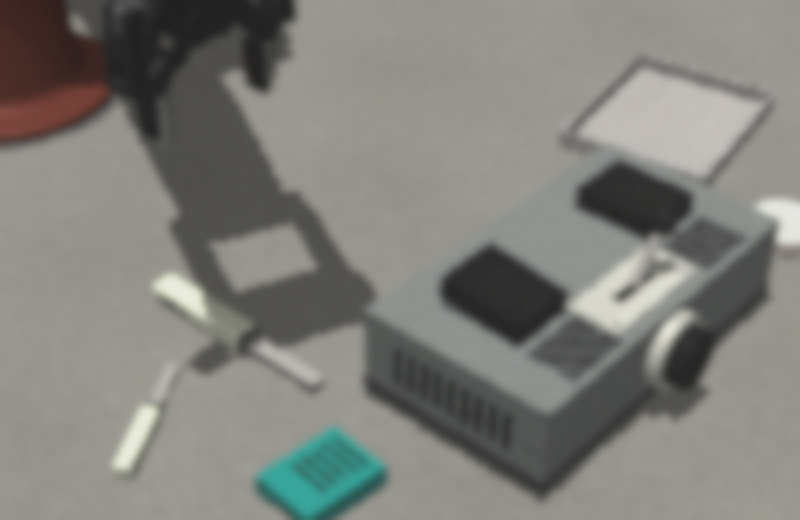

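The tool lies flat on the bench, handle to tip at crop (155,280) to (320,380). Next is the cover, gripped across its long sides with the gripper pitched 0.13 rad to match it.

Run:
```python
from h import *
rel([0.62,-0.05,0.17],R_down(-.04,.129))
```

```text
shift mm [ 11.4  83.9 191. ] turn deg [ 0.97 -6.93  0.1 ]
```

```bash
python3 -m handwheel '[1,0,0.01,0.02,0,0,0, 1,0,0.02,0.045,0,-1,0, 1,0,0.035,0.07,0.5,-2,0, 1,0,0.05,0.1,1,-3,0, 1,0,0.065,0.13,1,-4,0, 1,0,0.076,0.155,1,-5,0, 1,0.005,0.082,0.175,1,-6,0, 1,0.011,0.084,0.186,1,-6.9,0, 1,0.011,0.084,0.191,1,-6.9,0, 1,0.011,0.084,0.191,1,-6.9,0]'
python3 -m handwheel '[1,0.005,0,0,0,0,0,1,0.015,0,0,0,0,0,1,0.025,0,0,0,0,0,1,0.035,0,0,0,0,0,1,0.035,0,0,0,0,0,1,0.035,0,0,0,0,0]'
python3 - <<'E'
from h import *
print(ctrl.get_obs()['tool_pos'])
rel([0.62,-0.05,0.084],R_down(-.04,.129))
im,d=ctrl.get_image("scene");crop(im,275,120,405,230,6,"pics/s16.png")
im,d=ctrl.get_image("top");crop(im,230,140,350,230,6,"pics/t16.png")
E
```

```text
t: 19.42
tool_pos: [0.6175, -0.0488, 0.1635]
tool_rot: [0.031, 1.452, -0.032]
contact_force: [0.2, 0.4, 0.7]
opening: 0.0853
t: 19.92
tool_pos: [0.6215, -0.0492, 0.1292]
tool_rot: [0.031, 1.451, -0.032]
contact_force: [0.3, -0.3, 0.3]
opening: 0.0853
[ 0.62149263 -0.04920602  0.12921597]
shift mm [44.7 -0.9 -6.8] turn deg [-0.06 -0.55 -0.08]
```

View pics/s16.png

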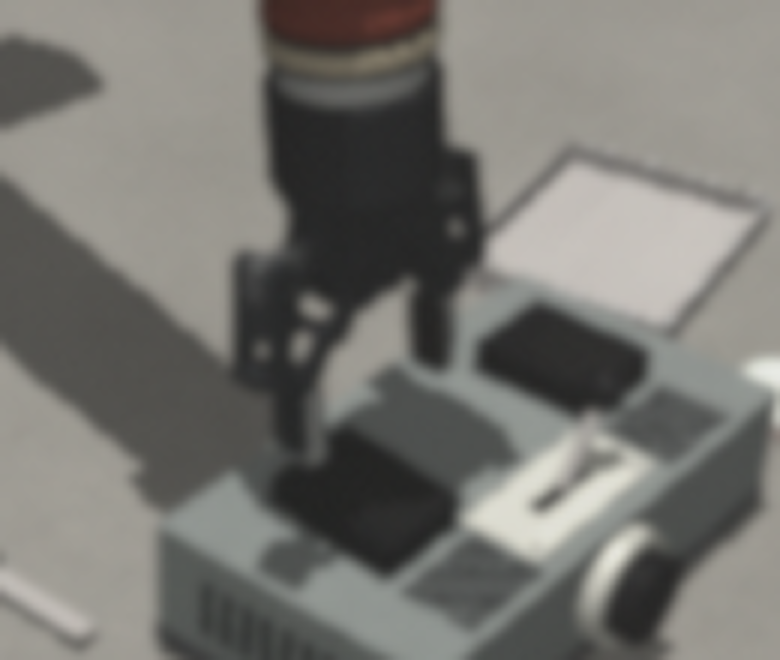

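View pics/t16.png

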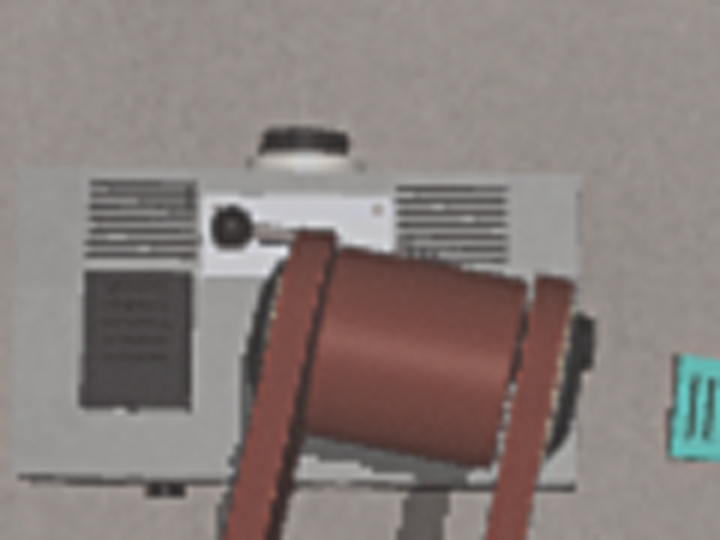

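Run:
```python
from h import *
o=ctrl.get_obs();p=o['tool_pos'];R=Ro.from_rotvec(o['tool_rot'])
for s in(-1,1):
  for dx in (0,-.013):
    X=p+R.apply([dx,s*.0427,0]);u,v,_=w2p("scene",X);print(s,dx,X,(u-275)*6,(v-120)*6)
c=np.array([.62,-.05,0])
Rc=R_down(-.04,.129)
for nm,l in(("fr",(-.035,-.027)),("fl",(-.035,.027)),("rr",(.035,-.027)),("rl",(.035,.027))):
  for c in((.62,-.05),(.619,-.0535)):
    x=c[0]+l[0]+.04*l[1];y=c[1]+l[1]-.04*l[0];z=.098+(.009 if l[0]<0 else 0)
    u,v,_=w2p("scene",[x,y,z]);print(nm,c,(u-275)*6,(v-120)*6)
```

```text
-1 0 [ 0.62082852 -0.09200801  0.13097795] 307.46215903978407 471.6594835120173
-1 -0.013 [ 0.61924196 -0.09195676  0.14388067] 305.6428383769022 446.6234576476166
1 0 [ 0.62431509 -0.00667926  0.13106771] 426.2898902091049 387.44957805293393
1 -0.013 [ 0.62272853 -0.006628    0.14397043] 425.41324267123696 363.0795376408637
fr (0.62, -0.05) 263.3244490347407 464.5780965539432
fr (0.619, -0.0535) 256.83628921941363 467.30826420517064
fl (0.62, -0.05) 338.0565273004041 412.8107943494708
fl (0.619, -0.0535) 331.89180318503304 415.37196402422325
rr (0.62, -0.05) 382.96997521645505 545.5498292606526
rr (0.619, -0.0535) 376.48692140853143 548.5040960847283
rl (0.62, -0.05) 456.1006616765293 489.6347391011629
rl (0.619, -0.0535) 449.94790848993875 492.40082124390256
```

```bash
python3 -m handwheel '[1,0.01,-0.001,-0.002,0,0,0,1,0.02,-0.001,-0.004,0,0,0,1,0.028,-0.001,-0.004,0,0,0,1,0.034,-0.001,-0.005,0,0,0,1,0.039,-0.001,-0.006,0,0,0,1,0.042,-0.001,-0.006,0,0,0,1,0.044,-0.001,-0.006,0,0,0,1,0.044,-0.001,-0.006,0,0,0,1,0.044,-0.001,-0.006,0,0,0]'
python3 - <<'E'
from h import *
im,d=ctrl.get_image("scene");crop(im,275,120,405,230,6,"pics/s17.png")
E
```

```text
t: 20.77
tool_pos: [0.6221, -0.0502, 0.0867]
tool_rot: [0.03, 1.448, -0.033]
contact_force: [-0.5, -0.2, 0.8]
opening: 0.0859
```

View pics/s17.png

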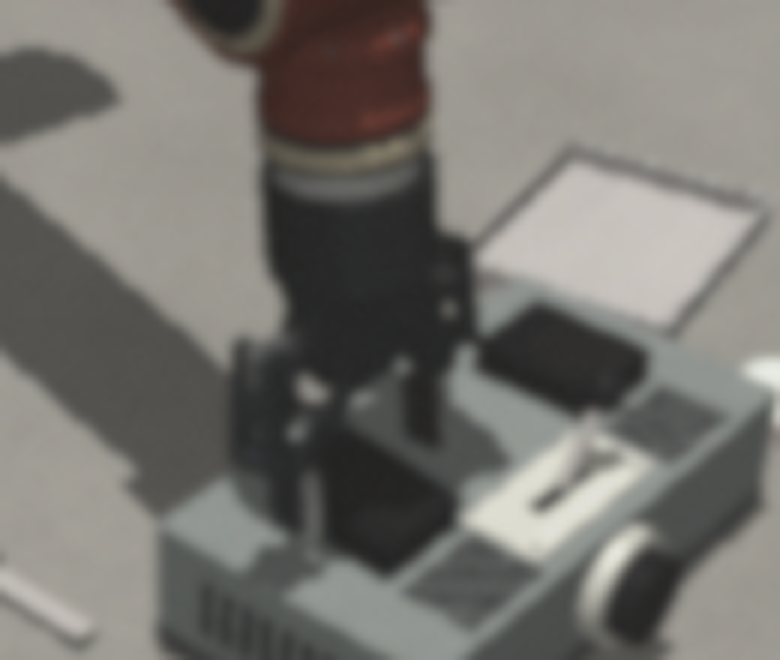

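```bash
python3 -m handwheel '[0.85,0.001,0,0,0,0,0,0.78,0.002,0,0,0,0,0,0.74,0.003,0,0,0,0,0,0.72,0.003,0,0,0,0,0]' 25
python3 -m handwheel '[0.7,0,0,0,0,0,0,0.68,0,0,0,0,0,0,0.66,0,0,0,0,0,0,0.64,0,0,0,0,0,0,0.62,0,0,0,0,0,0,0.55,0,0,0,0,0,0,0.5,0,0,0,0,0,0,0.5,0,0,0,0,0,0]' 25
python3 - <<'E'
from h import *
print(ctrl.get_obs()['tool_pos'])
im,d=ctrl.get_image("scene");crop(im,275,120,405,230,6,"pics/s18.png")
E
```

```text
t: 21.15
tool_pos: [0.6222, -0.0502, 0.0833]
tool_rot: [0.03, 1.449, -0.033]
contact_force: [-0.1, -0.1, 0.3]
opening: 0.0615
t: 21.82
tool_pos: [0.6224, -0.0503, 0.0837]
tool_rot: [0.03, 1.448, -0.033]
contact_force: [0.0, -0.4, 1.6]
opening: 0.0533
[ 0.6223943  -0.05034609  0.0836946 ]
```

View pics/s18.png

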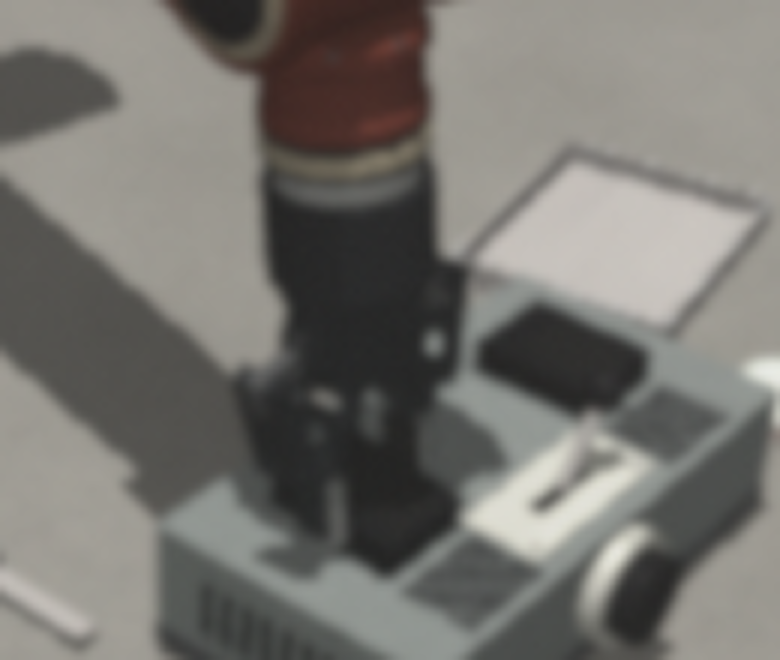

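```bash
python3 -m handwheel '[0.4,-0.001,0,0,0,0,0,0.4,-0.004,0,0.0005,0,0,0,0.4,-0.01,0,0.0013,0,0,0,0.4,-0.02,0,0.0026,0,0,0,0.4,-0.035,0,0.0045,0,0,0,0.4,-0.055,0,0.007,0,0,0,0.4,-0.075,0,0.0097,0,0,0,0.4,-0.095,0,0.0122,0,0,0,0.4,-0.115,0,0.0148,0,0,0,0.4,-0.125,0,0.016,0,0,0,0.4,-0.13,0,0.0168,0,0,0]' 30
python3 - <<'E'
from h import *
print(ctrl.get_obs()['tool_pos'])
im,d=ctrl.get_image("scene");crop(im,275,90,405,200,6,"pics/s19.png")
rel([0.524,0.343,0.2],R_down(.12))
E
```

```text
t: 22.78
tool_pos: [0.624, -0.0503, 0.2179]
tool_rot: [0.03, 1.445, -0.033]
contact_force: [0.2, 0.3, 0.0]
opening: 0.0532
[ 0.62397351 -0.05031922  0.21794771]
shift mm [   3.2  389.  -117.1] turn deg [-9.19  7.19  0.54]
```

View pics/s19.png

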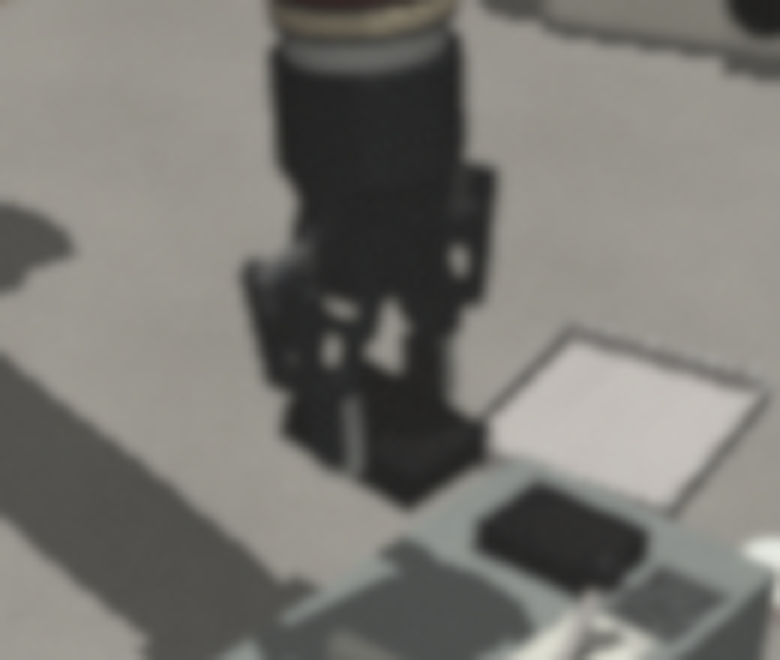

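The cover is held. I'll carry it over to the tray centre while levelling it.

```bash
python3 -m handwheel '[0.4,0,0.012,-0.003,-0.3,0,0,0.4,0,0.035,-0.01,-0.8,0.5,0,0.4,0,0.065,-0.02,-1.5,1,0,0.4,0,0.1,-0.03,-2.3,1.8,0,0.4,0,0.135,-0.04,-3.2,2.5,0,0.4,0,0.17,-0.051,-4,3.2,0,0.4,0,0.205,-0.062,-5,4,0,0.4,0,0.24,-0.072,-6,4.8,0,0.4,0,0.275,-0.083,-7,5.5,0.3,0.4,0,0.31,-0.093,-8,6.2,0.4,0.4,0,0.34,-0.102,-8.7,6.8,0.5,0.4,0.001,0.365,-0.11,-9.2,7.2,0.5]' 30
python3 -m handwheel '[0.4,0.001,0.012,-0.004,0,0,0,0.4,0.001,0.02,-0.006,0,0,0,0.4,0.001,0.024,-0.007,0,0,0,0.4,0.001,0.024,-0.007,0,0,0,0.4,0.001,0.024,-0.007,0,0,0]'
python3 - <<'E'
from h import *
rel([0.524,0.343,0.05],R_down(.12))
im,d=ctrl.get_image("scene");crop(im,300,60,460,190,5,"pics/s20.png")
im,d=ctrl.get_image("top");crop(im,130,150,260,270,5,"pics/t20.png")
E
```

```text
t: 23.83
tool_pos: [0.5265, 0.3213, 0.1983]
tool_rot: [-0.097, 1.576, 0.096]
contact_force: [0.5, 0.2, 0.4]
opening: 0.0532
t: 24.25
tool_pos: [0.5192, 0.3409, 0.1994]
tool_rot: [-0.094, 1.573, 0.093]
contact_force: [0.5, 0.0, -0.4]
opening: 0.0536
shift mm [149.4   1.5   5.6] turn deg [-0.05 -0.22  0.02]
```

View pics/s20.png

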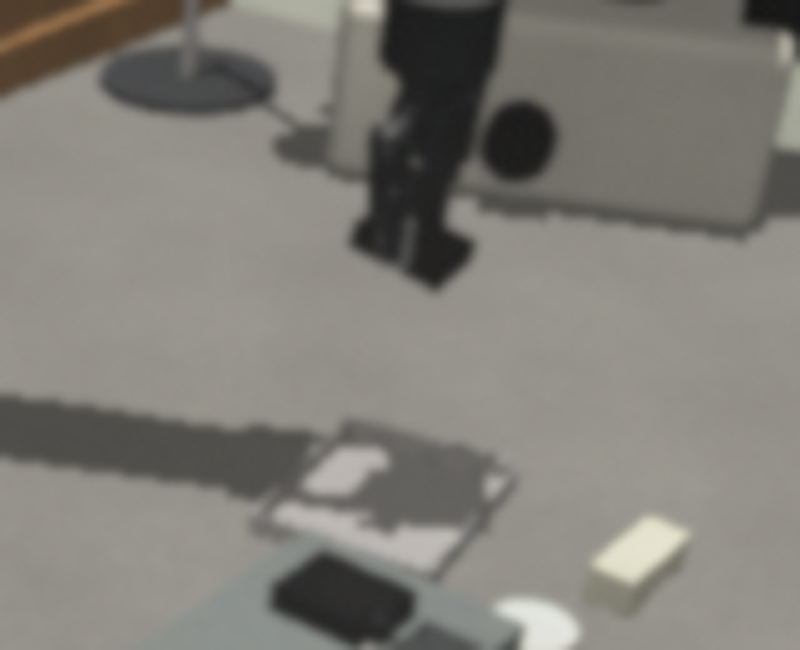

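View pics/t20.png

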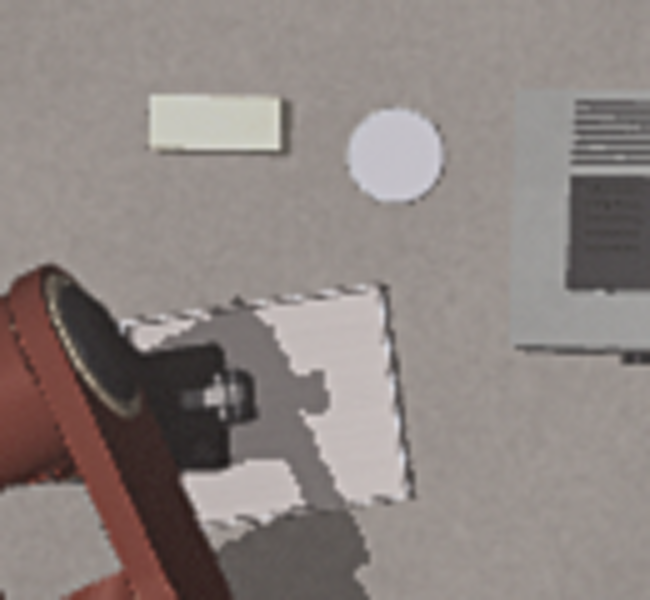

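```bash
python3 -m handwheel '[0.4,0.015,0.0015,0.003,0,0,0,0.4,0.035,0.0015,0.0055,0,0,0,0.4,0.055,0.0015,0.0055,0,0,0,0.4,0.075,0.0015,0.0055,0,0,0,0.4,0.095,0.0015,0.0055,0,0,0,0.4,0.115,0.0015,0.0055,0,0,0,0.4,0.135,0.0015,0.0055,0,0,0,0.4,0.15,0.0015,0.0055,0,0,0,0.4,0.16,0.0015,0.0055,0,0,0,0.4,0.17,0.0015,0.0055,0,0,0,0.4,0.178,0.0015,0.0055,0,0,0,0.4,0.178,0.0015,0.0055,0,0,0]' 30
python3 -m handwheel '[0.4,0.002,0,0,0,0,0,0.4,0.004,0,0,0,0,0,0.4,0.006,0,0,0,0,0,0.4,0.008,0,0,0,0,0,0.4,0.009,0,0,0,0,0,0.4,0.009,0,0,0,0,0,0.4,0.009,0,0,0,0,0]'
python3 - <<'E'
from h import *
print(ctrl.get_obs()['tool_pos'])
im,d=ctrl.get_image("scene");crop(im,310,110,420,190,7,"pics/s21.png")
E
```

```text
t: 25.35
tool_pos: [0.523, 0.3434, 0.0198]
tool_rot: [-0.095, 1.575, 0.093]
contact_force: [-0.1, 0.3, -0.3]
opening: 0.0533
t: 25.93
tool_pos: [0.5237, 0.3439, 0.0126]
tool_rot: [-0.094, 1.572, 0.094]
contact_force: [-0.6, 0.1, -1.6]
opening: 0.0533
[0.523744   0.34391338 0.01264623]
```

View pics/s21.png

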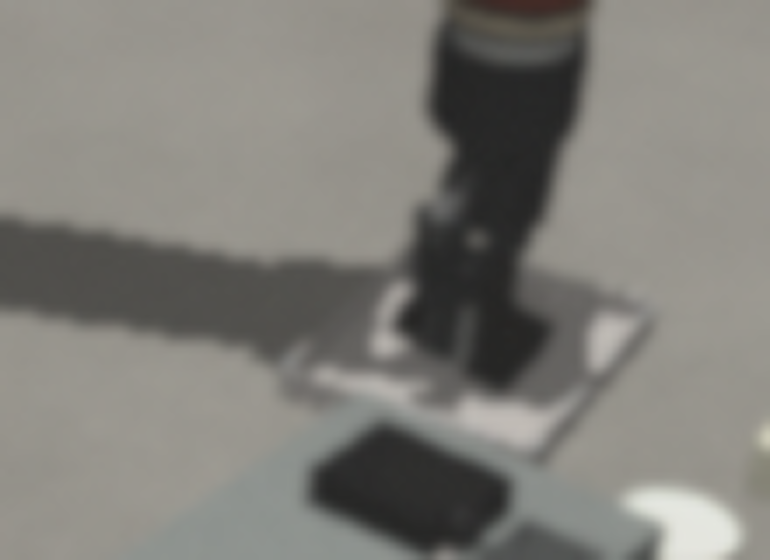

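Now I'll probe down in small steps until contact.

```bash
python3 -m handwheel '[0.4,0.001,0,0,0,0,0,0.4,0.002,0,0,0,0,0,0.4,0.003,0,0,0,0,0,0.4,0.004,0,0,0,0,0,0.4,0.004,0,0,0,0,0]'
for i in 1 2; do python3 -m handwheel '[0.4,0.001,0,0,0,0,0,0.4,0.0015,0,0,0,0,0,0.4,0.0015,0,0,0,0,0]'; done
```

```text
t: 26.4
tool_pos: [0.5244, 0.3443, 0.0104]
tool_rot: [-0.094, 1.571, 0.095]
contact_force: [-3.2, -0.9, 6.9]
opening: 0.0532
t: 26.65
tool_pos: [0.5246, 0.3446, 0.0096]
tool_rot: [-0.094, 1.571, 0.095]
contact_force: [-4.4, -1.6, 10.1]
opening: 0.0538
t: 26.9
tool_pos: [0.5246, 0.3448, 0.0082]
tool_rot: [-0.093, 1.571, 0.095]
contact_force: [-5.1, -1.1, 11.2]
opening: 0.053
```

Contact came about 8 mm early. I see why: the loose cover's raised front is its −x side, so I pitched the gripper the wrong way and the cover is held about 0.26 rad rear-down. I'll lift a little, pitch it level and set it down again.

```bash
python3 -m handwheel '[0.4,-0.004,0,0,0,0,0,0.4,-0.01,0,0,0,0,0,0.4,-0.018,0,0,0,0,0,0.4,-0.022,0,0,0,-3,0,0.4,-0.025,0,0,0,-6,0,0.4,-0.025,0,0,0,-9,0,0.4,-0.025,0,0,0,-11,0,0.4,-0.025,0,0,0,-11,0,0.4,-0.025,0,0,0,-11,0]'
python3 - <<'E'
from h import *
o=ctrl.get_obs();print(o['tool_pos'],o['tool_rot'])
im,d=ctrl.get_image("scene");crop(im,310,100,420,180,7,"pics/s22.png")
im,D=ctrl.get_image("top");crop(im,140,190,240,270,7,"pics/t22.png")
np.save("pics/s22.npy",d)
E
```

```text
t: 27.65
tool_pos: [0.5233, 0.3438, 0.0306]
tool_rot: [-0.083, 1.382, 0.101]
contact_force: [-0.0, 0.5, -1.3]
opening: 0.0534
[0.52330019 0.34382283 0.03063672] [-0.08311946  1.38170609  0.10058404]
```

View pics/s22.png

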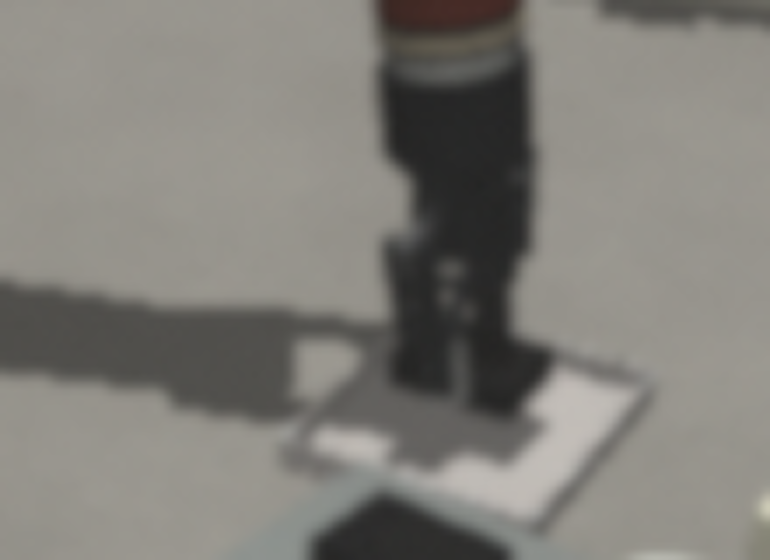

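View pics/t22.png

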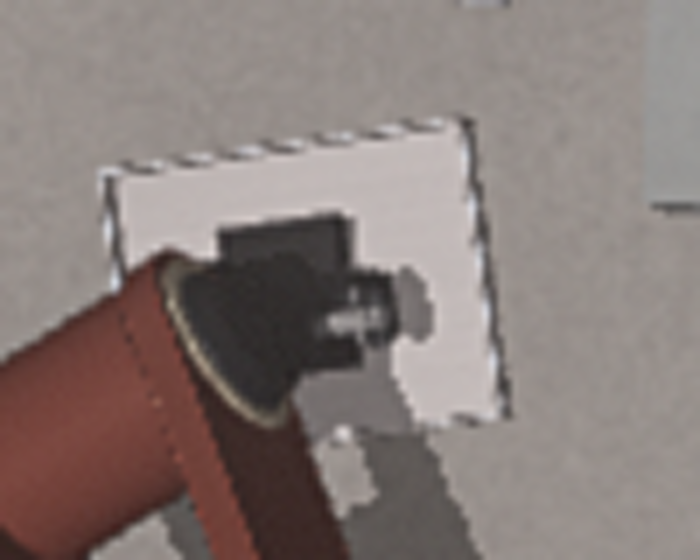

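Run:
```python
from h import *
c=np.array([.523,.344])
for p in(-.3,-.2,-.1,0,.1):
  # right (-y) bottom edge, pitch p: +x end up
  a=[];
  for l in(-.035,.035):
    x=c[0]+l*np.cos(.12)+.027*np.sin(.12);y=c[1]+l*np.sin(.12)-.027*np.cos(.12);z=.03+l*np.sin(p)
    u,v,_=w2p("scene",[x,y,z]);a.append(((u-310)*7,(v-100)*7))
  print(p,np.round(a,0),"slope",(a[1][1]-a[0][1])/(a[1][0]-a[0][0]))
```

```text
-0.3 [[385. 364.]
 [504. 438.]] slope 0.6163726059339432
-0.2 [[384. 370.]
 [505. 432.]] slope 0.5151389029439739
-0.1 [[384. 375.]
 [506. 426.]] slope 0.4143818510028251
0 [[383. 381.]
 [507. 420.]] slope 0.31512808054476793
0.1 [[382. 387.]
 [508. 414.]] slope 0.2183140589809705
```

```bash
python3 -m handwheel '[0.4,0.002,0,0,0,1,0,0.4,0.005,0,-0.0008,0,2,0,0.4,0.008,0,-0.0012,0,3,0,0.4,0.012,0,-0.002,0,3,0,0.4,0.015,0,-0.0025,0,3,0,0.4,0.017,0,-0.003,0,3,0,0.4,0.017,0,-0.003,0,3,0,0.4,0.017,0,-0.003,0,3,0]'
for i in 1 2; do python3 -m handwheel '[0.4,0.001,0,0,0,0,0,0.4,0.002,0,-0.0003,0,0,0,0.4,0.002,0,-0.0003,0,0,0,0.4,0.002,0,-0.0003,0,0,0]'; done
python3 - <<'E'
from h import *
im,d=ctrl.get_image("scene");crop(im,345,135,405,180,12,"pics/s23.png")
E
```

```text
t: 28.42
tool_pos: [0.5237, 0.3438, 0.0129]
tool_rot: [-0.086, 1.434, 0.099]
contact_force: [0.3, 0.0, -0.2]
opening: 0.0534
t: 28.75
tool_pos: [0.5239, 0.3439, 0.0113]
tool_rot: [-0.086, 1.433, 0.099]
contact_force: [-0.0, 0.6, -0.6]
opening: 0.0534
t: 29.08
tool_pos: [0.5239, 0.3439, 0.0091]
tool_rot: [-0.086, 1.433, 0.099]
contact_force: [0.2, 0.2, -1.3]
opening: 0.0533
```

View pics/s23.png

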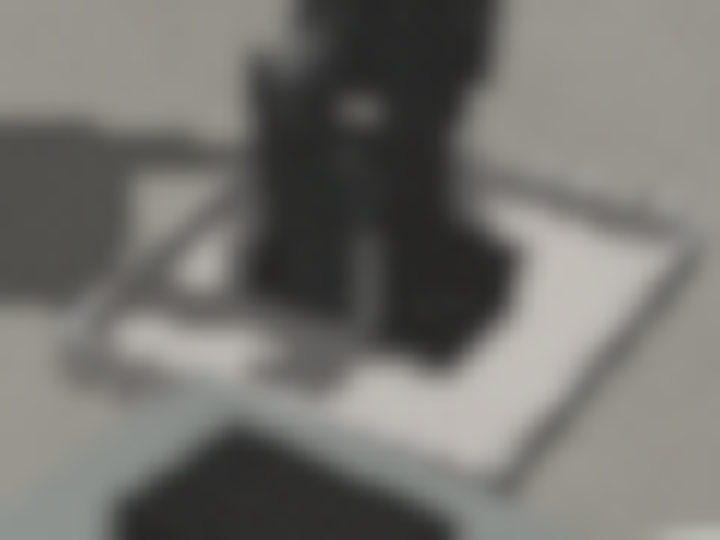

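```bash
for i in 1 2 3 ; do python3 -m handwheel '[0.4,0.001,0,0,0,0,0,0.4,0.0015,0,-0.0002,0,0,0,0.4,0.0015,0,-0.0002,0,0,0,0.4,0.0015,0,-0.0002,0,0,0]'; done
```

```text
t: 29.47
tool_pos: [0.5239, 0.3439, 0.0076]
tool_rot: [-0.086, 1.433, 0.099]
contact_force: [-0.3, 0.2, -0.3]
opening: 0.0534
t: 29.8
tool_pos: [0.5239, 0.3439, 0.0061]
tool_rot: [-0.086, 1.433, 0.099]
contact_force: [0.1, 0.1, -0.4]
opening: 0.0533
t: 30.13
tool_pos: [0.5239, 0.3439, 0.0046]
tool_rot: [-0.086, 1.433, 0.099]
contact_force: [-0.6, -0.0, -0.4]
opening: 0.0536
```

```bash
for i in 1 2 3 ; do python3 -m handwheel '[0.4,0.0005,0,0,0,0,0,0.4,0.001,0,-0.0001,0,0,0,0.4,0.001,0,-0.0001,0,0,0,0.4,0.001,0,-0.0001,0,0,0]'; done
```

```text
t: 30.47
tool_pos: [0.5242, 0.344, 0.004]
tool_rot: [-0.086, 1.433, 0.099]
contact_force: [0.1, 0.6, 1.2]
opening: 0.0532
t: 30.8
tool_pos: [0.5246, 0.3442, 0.0038]
tool_rot: [-0.086, 1.432, 0.099]
contact_force: [-2.7, -1.5, 6.0]
opening: 0.0531
t: 31.13
tool_pos: [0.525, 0.3445, 0.0036]
tool_rot: [-0.085, 1.431, 0.099]
contact_force: [-5.9, -1.8, 8.8]
opening: 0.0534
```

The contact height now fits the tray floor, so I'll back off 1 mm of preload and open slowly.

```bash
python3 -m handwheel '[0.4,-0.001,0,0,0,0,0,0.45,-0.001,0,0,0,0,0,0.55,-0.001,0,0,0,0,0,0.62,-0.001,0,0,0,0,0,0.65,-0.001,0,0,0,0,0,0.7,-0.001,0,0,0,0,0,0.8,-0.001,0,0,0,0,0,0.9,-0.001,0,0,0,0,0,0.9,-0.001,0,0,0,0,0]'
python3 -m handwheel '[0.9,-0.01,0,0.0013,0,0,0,0.9,-0.02,0,0.0027,0,0,0,0.9,-0.04,0,0.0054,0,0,0,0.9,-0.06,0,0.008,0,0,0,0.9,-0.09,0,0.012,0,0,0,0.9,-0.12,0,0.016,0,0,0,0.9,-0.15,0,0.02,0,0,0,0.9,-0.18,0,0.024,0,0,0,0.9,-0.18,-0.02,0.0,0,0,0,0.9,-0.18,-0.05,-0.03,0,0,0,0.9,-0.18,-0.08,-0.06,0,0,0]'
python3 - <<'E'
from h import *
im,d=ctrl.get_image("scene");crop(im,290,110,430,215,5,"pics/s24.png");cv2.imwrite("pics/s24f.png",im)
im,D=ctrl.get_image("top");cv2.imwrite("pics/t24.png",im);np.save("pics/t24.npy",D)
E
```

```text
t: 31.88
tool_pos: [0.5236, 0.3437, 0.0021]
tool_rot: [-0.086, 1.434, 0.099]
contact_force: [-0.2, 0.1, 0.1]
opening: 0.0769
t: 32.8
tool_pos: [0.4513, 0.2555, 0.1756]
tool_rot: [-0.086, 1.429, 0.101]
contact_force: [-0.2, 0.2, 0.5]
opening: 0.0775
```

View pics/s24.png

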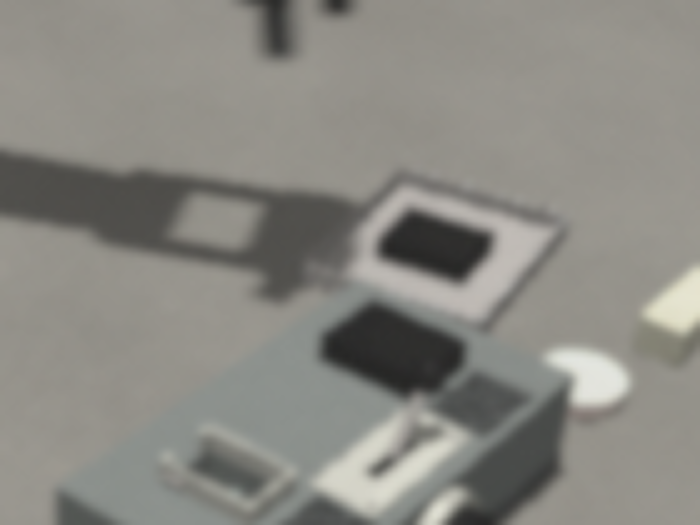

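View pics/t24.png

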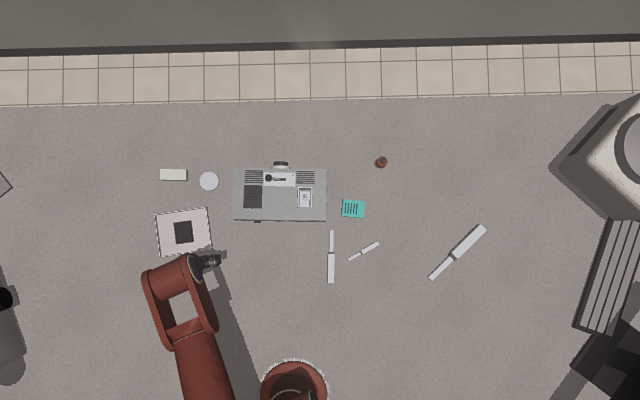

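Run:
```python
from h import *
D=np.load("pics/t24.npy")
h=lambda us,vs:round(float(np.median([dep("top",u,v,D)[2] for u in us for v in vs])),4)
print("cover rear/front/left/right",h(range(177,190),[224,225]),h(range(179,191),[239,240]),h([177,178],range(227,238)),h([189,190],range(227,238)),"tray floor",h(range(165,170),range(225,240)))
print("coverL rear,front",h(range(247,260),range(187,190)),h(range(247,260),range(203,206)))
print("tool handle front,rear,blade",h([331],[257,259]),h([331],[277,279]),h([331,332],[236,240,244]))
```

```text
cover rear/front/left/right 0.0208 0.0185 0.0199 0.0181 tray floor 0.002
coverL rear,front 0.0973 0.0972
tool handle front,rear,blade 0.0172 0.0196 0.0067
```

The cover lies flat (top 0.018–0.021 m, expected 0.021), the left cover is home (0.097–0.098) and the tool lies flat. I'll hand it in.

```bash
python3 -m handwheel '[0.9,0,0,0,0,0,0,0.9,0,0,0,0,0,0,0.9,0,0,0,0,0,0]'; python3 -c "
from station import ctrl
print(ctrl.finish_job())"
```

```text
t: 33.15
tool_pos: [0.4527, 0.2565, 0.175]
tool_rot: [-0.085, 1.43, 0.1]
contact_force: [-0.2, 0.2, 0.4]
opening: 0.0772
the job is handed in; nothing more can be done
None
```

The right-hand lamp cover is pried off and lying flat in the tray, and the job was handed in at 33 s. No verdict was reported. The lever leaned left, so the left lamp was in use and the right one was idle. I loosened the right cover with the middle-sized tool at its notch, laid the tool back on the bench in front of the housing, then lifted the cover into the tray.

**One mistake, corrected:** the loose cover's raised end is the one facing the robot, and I tilted the gripper the opposite way when I picked it up. The cover then touched the tray rear edge first, with about 11 N. I lifted it, levelled it and set it down again, with about 9 N showing just before I let go.

**Last checks:**
- **Moved cover:** its top is 18–21 mm above the bench (21 mm expected), so it is flat and right way up near the tray's centre.
- **Left cover:** its top is still at 97 mm, 17 mm above the deck, and level, so it stayed shut.
- **Pry tool:** it lies flat on the bench, handle top at 17–20 mm.
- **Lever, dish, bottle and slide box:** they look unmoved in the last pictures; I did not measure them again.
- **Robot:** the gripper is clear of everything.
- **Disagreement:** the two cameras differed by up to about 8 mm near the housing. I lined up the blade by comparing it with the cover in the same picture, and set heights by touch.

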